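# Nest the square pots on the ware board

### The arm

A 6-joint arm with a two-finger parallel gripper is mounted at the origin on a cart in front of the work surface, level with it; the furniture and walls round the work are solid. World frame = base frame: x ahead of the robot, y to its left, z up, the work surface at z = 0. Lengths are in m, angles in rad, forces in N, time in s.
With the tool pointing down it reaches from about 0.35 to 0.775 m from the base axis. Payload 5.5 kg.
Tool frame: the origin (TCP) lies between the finger pads; the fingertips stand env.nose_length ahead of it and the grasp point (between the pads) lies 8 mm behind it (env.nose_length is the distance from the TCP to the fingertips, in m); z points along the fingers, y is the direction in which the jaws open and shut (so a half turn about z gives the same grasp; the last joint's range is limited). The gripper opens to 85 mm and grips with 20 to 120 N. Pads are 22 mm wide; open, the fingers measure 114 mm over their backs; the gripper's body (76 mm by 85 mm) begins 54 mm behind the grasp point. The pads swing forward as they close: fully open they stand 13 mm farther back than shut.
Start: joints at [1.03, 0.313, 0.046, 1.304, 0, 1.431], TCP at [0.224, 0.529, 0.242] pointing down, gripper open.
Joint ranges: [-2.76, 2.76], [-0.86, 1.69], [-1.03, 1.26], [-2.2, 2.34], [-1.47, 1.5], [-3.14, 3.14]. Speed limits (rad/s): [2.57, 2.57, 3.14, 3.14, 3.14, 3.14].

### API

Orientations are given as a unit quaternion [w, x, y, z].
In Python, from workcell import env gives the robot as it stands. The module is installed in compiled form; this text tells all that it offers.
- The arm moves only by the shell command python3 -m creep 'ROWS' [FORCE]. ROWS is a JSON object of lists of equal length, an entry for each row: "hand": the finger opening in mm, from 0 to 85.4; "delta_pos": the shift along the tool's x, y, z scaled (see below), a list of three; "turn": the turn about the tool's z scaled (see below). In form: {"hand": [hand, ...], "delta_pos": [[dx, dy, dz], ...], "turn": [turn, ...]}. A call has exactly 5 rows; each row shifts and turns the commanded pose from where the row before left it, along the tool's axes as they then stand; what a row does not reach is not made up. The controller multiplies each number of a shift by 0.8 m and each number of a turn by 5 degrees. A row lasts 1/12 s, in which the tool goes at most 41.7 mm and 7.16 degrees, less where a joint would pass 70% of its speed; a pose out of reach is approached as far as the arm can. A call with a number of a shift or a turn outside -1 to 1 is refused whole. A call with a gripper value outside its range is refused whole. The fingers move at their own pace and stop on an object; FORCE is the grip in N (left out, the last holds). Time passes only in rows, so rows that do not move let the fingers close, or fill a call up. It gives the time, the measured TCP pose, the force and the opening at its end, in the units of the state.
- env.get_state(): the state, without advancing time (a new reading comes with each control period).
- env.read_camera(name): name is "side" or "top" or "wrist"; returns a dict with "pixels" (480x640x3 uint8, red, green, blue), "depth" (480x640 float32, m along the optical axis (not along the pixel's ray), 0 where there is no reading), "fx", "fy", "cx", "cy" (pixels), "origin" and "orientation" of the camera in the world. Camera axes: x right, y down, z forward; pixel columns grow to the right and rows downward; lengths in m; the calibration is good to about 2 mm. The wrist camera is an equidistant fisheye: a pixel r from the principal point sees the ray r / f radians off the axis. A picture is of the moment at which its call begins.
- env.hand_in(): hands the job in, once; it reports no verdict.
Trained networks look in the newest picture that a camera, given by its name, has taken for a name from the list of things; names that differ only in an ending like _2 or _b are one class to them, and where a whole thing is asked for, a point or a joint stands for the part that bears it (a point fixed in the world has none). Each returns a list of dicts, best first, with "score" (0 to 1); they miss things now and then, are a little off and sometimes report something else, mostly with a low value. They report only what shows in the picture. A call takes as long as a camera call.
- env.find_in(camera, target): "location" ([row, column] in pixels, amid what is visible of it).
- env.pinpoint(camera, target): "location" ([row, column] in pixels: a listed point, or the origin of a listed thing).
The state is a dict: "clock": time; "joint_pos": joint angles; "qvel": joint speeds; "tau": joint torques, N m; "tcp_pos": TCP position; "orientation": TCP orientation; "wrist_force": force on the tool from outside, world axes, zero at the start; "ft_torque": the same for the moment, N m; "finger_gap": finger opening in m.
Only numpy, scipy, OpenCV 4.12 (cv2) and the standard library are available. Lean on these libraries where they do the work, as an engineer would, in place of code of your own. Each camera call takes 0.05 s, during which the arm holds its last target.

### The job

Get the three square terracotta pots ready to carry away: nest the other two, mouths up, one after the other into the pot that stands on the brown ware board, so that all three make one upright stack on the board with every collar sitting fully home on the rim below. One of the pots is lying on its side; lower the pots in gently rather than dropping or ramming them, and leave everything else on the table where it is.

Things in the scene. Friction and masses are not known exactly. Their poses are not given: they have to be found in the camera images.
- board: Brown flat hardboard ware board, 325 (x) x 285 (y) x 6 mm, lying on the table, fixed; origin at the centre of its underside, z up.
- pot_board: Square terracotta pot, 80 mm high, open top, loose. Upper 32 mm: upright collar 68 x 68 mm outside, 6 mm wall. Below it the body narrows from 53 x 53 to a 36.5 x 36.5 mm base. Nested square, the body goes into the pot below (1.5 mm clear all round) until collar rests on rim, origins 32 mm apart. Origin: centre of underside; z out of the mouth, x and y square to the sides. Stands on the board.
- pot_upright: Square terracotta pot, same shape and size as pot_board, 0.24 kg, loose; origin at the centre of its underside, z along its axis out of the mouth, x and y square to the sides. It stands upright on the bare table.
- pot_lying: Square terracotta pot, same shape and size as pot_board, 0.24 kg, loose; origin at the centre of its underside, z along its axis out of the mouth, x and y square to the sides. It lies on its side on the bare table, on one base edge and the collar's lower edge, its axis rising 18 degrees towards the mouth; one pair of its sides is then upright.
- texture_stamp: Bystander: a small wooden stamp with a knob, 42 x 42 x 56 mm, standing; origin at the centre of its underside.
- test_tile_1: Bystander: a flat glazed test tile, 46 x 46 x 9 mm; origin at the centre of its underside.
- rib_wood: Bystander: a flat oval wooden rib, 38 x 96 x 8 mm; origin at the centre of its underside.
- boxwood_tool: Bystander: a thin wooden modelling tool, 175 mm long, 11 mm thick, lying; origin at its middle, on the underside.

How it is judged:
By the outcome, as a careful person would: the job done as asked, in the order asked, and still so for the second after the job is handed in, with the robot touching nothing.
It also fails if it takes over 72 s, if anything falls off the work surface, if the arm or the gripper's body presses on something with over 40 N, if the wrist force passes 120 N, or if a joint passes its speed limit or range.

## Working session

There is one attempt and no reset: what is moved stays moved. The work goes in short steps, Python scripts to look and compute and a shell command to move; the robot and the scene stay as the last step left them, time stands still between calls to the robot, and variables do not carry over. Pictures are saved under pics/ and viewed, and the job is handed in when it is done.

```bash
mkdir -p pics; cat > h.py <<'E'
import numpy as np, cv2
from workcell import env
from scipy.spatial.transform import Rotation as R
def rot(q): return R.from_quat([q[1],q[2],q[3],q[0]])
def snap(n,f):
    c=env.read_camera(n); cv2.imwrite('pics/'+f,cv2.cvtColor(c['pixels'],cv2.COLOR_RGB2BGR)); np.savez('/tmp/'+f+'.npz',**c); return c
def cloud(c):
    v,u=np.mgrid[0:480,0:640]; d=c['depth']
    p=np.stack([(u-c['cx'])/c['fx']*d,(v-c['cy'])/c['fy']*d,d],-1)
    w=rot(c['orientation']).apply(p.reshape(-1,3)).reshape(480,640,3)+np.array(c['origin'])
    w[d<=0]=np.nan
    return w
E
python3 - <<'E'
from h import *
print(env.get_state(), env.nose_length)
for n in ['top','side']:
    c=snap(n,n+'0.png'); print(n,c['origin'],c['orientation'],c['fx'],c['fy'],c['cx'],c['cy'])
    for t in ['pot_board','pot_upright','pot_lying','board','texture_stamp','test_tile_1','rib_wood','boxwood_tool']:
        print(t,[(np.round(x['location']),round(x['score'],2)) for x in env.find_in(n,t)])
print(env.get_state()['clock'])
E
```

```text
{'clock': 0.0, 'joint_pos': array([ 1.03041176e+00,  3.14030370e-01,  4.49533641e-02,  1.30357977e+00,
       -1.12856884e-05,  1.43118975e+00]), 'qvel': array([ 1.37185122e-03,  2.69434826e-04, -3.22808592e-04, -2.19879441e-03,
       -8.24673941e-05,  3.67689471e-04]), 'tau': array([ 1.16881558e-03, -4.80630147e+01,  2.98531401e+01,  1.93724589e-02,
       -7.85966245e-05,  2.60400501e-07]), 'tcp_pos': array([0.2240857 , 0.52900051, 0.24138132]), 'orientation': array([-3.04894758e-04,  1.99050465e-01,  9.79988799e-01, -8.78858357e-04]), 'wrist_force': array([0.18148878, 0.65387752, 1.17577819]), 'ft_torque': array([-0.03834894, -0.00082003,  0.02738181]), 'finger_gap': 0.08556007045049462} 0.011
top [ 0.38017009 -0.03450599  1.10823028] [-0.04697854  0.71027158 -0.70016724  0.05543584] 498.51297581548704 498.51297581548704 313.22590966056646 235.09526229872228
pot_board [(array([224., 216.]), 0.62)]
pot_upright [(array([171., 318.]), 0.67), (array([221., 423.]), 0.63)]
pot_lying [(array([260., 363.]), 0.7), (array([165., 411.]), 0.4)]
board [(array([220., 197.]), 0.64)]
texture_stamp [(array([174., 322.]), 0.73), (array([258., 360.]), 0.2)]
test_tile_1 [(array([302., 366.]), 0.69)]
rib_wood [(array([166., 411.]), 0.83), (array([258., 359.]), 0.45)]
boxwood_tool [(array([323., 440.]), 0.83)]
side [0.43911304 0.96580471 0.48763778] [ 0.03620453 -0.03524088  0.83437772 -0.5488726 ] 496.6664478606816 496.6664478606816 321.7617540358264 235.46615901586978
pot_board [(array([278., 304.]), 0.8)]
pot_upright [(array([203., 322.]), 0.58)]
pot_lying [(array([222., 349.]), 0.96)]
board [(array([323., 287.]), 0.59)]
texture_stamp []
test_tile_1 [(array([235., 390.]), 0.52)]
rib_wood [(array([218., 275.]), 0.73), (array([223., 350.]), 0.16)]
boxwood_tool [(array([210., 397.]), 0.62)]
0.9
```

View pics/top0.png

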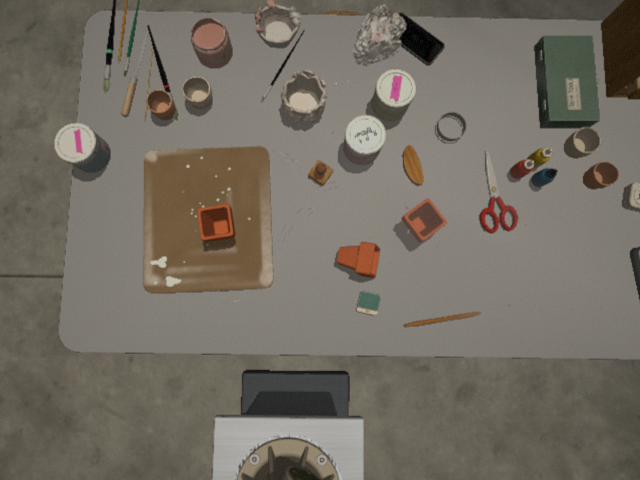

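View pics/side0.png

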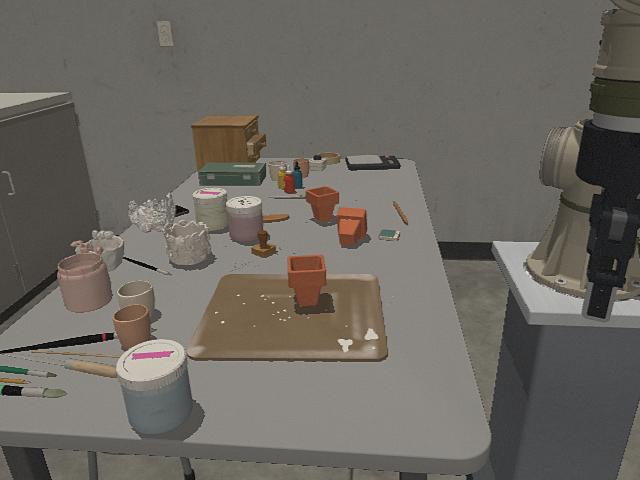

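The top view shows pot_board at (row 222, col 216), pot_upright at (220, 424), turned by about 35°, and pot_lying at (260, 358) with its mouth to the right. The side view agrees. Next I'll fit their poses from the depth.

```bash
python3 - <<'E'
from h import *
c=dict(np.load('/tmp/top0.png.npz')); w=cloud(c)
im=c['pixels']; hsv=cv2.cvtColor(im,cv2.COLOR_RGB2HSV)
def rep(name,rc,half=40):
    r,q=rc; s=np.zeros((480,640),bool); s[r-half:r+half,q-half:q+half]=1
    m=s&(hsv[...,1]>130)&((hsv[...,0]<14)|(hsv[...,0]>172))&(w[...,2]>0.003)
    n,l,st,ce=cv2.connectedComponentsWithStats(m.astype('uint8')); k=l[r,q] if l[r,q] else 1+np.argmax(st[1:,4]); m=l==k
    P=w[m]; print(name,len(P),'z',np.nanpercentile(P[:,2],[1,50,99]).round(3))
    z=np.nanpercentile(P[:,2],97)
    T=P[P[:,2]>z-0.008] if name!='lying' else P
    rr=cv2.minAreaRect((T[:,:2]*1000).astype('float32')); print(' rect',rr)
    return P
rep('board',(222,216)); rep('upright',(220,424),28); P=rep('lying',(258,358),32)
# profile of the lying pot
np.save('/tmp/ly.npy',P)
for nm,(r,q) in dict(table=(250,300),board=(250,180),stamp=(172,320)).items(): print(nm,w[r,q].round(4))
E
python3 - <<'E'
import cv2,numpy as np
i=cv2.imread('pics/top0.png')[130:340,190:480]
cv2.imwrite('pics/top0z.png',cv2.resize(i,None,fx=2.75,fy=2.75,interpolation=cv2.INTER_CUBIC))
E
```

```text
board 1192 z [0.005 0.067 0.089]
 rect ((553.8912353515625, 158.38360595703125), (68.39435577392578, 68.30398559570312), 10.2302827835083)
upright 384 z [0.004 0.079 0.084]
 rect ((568.0888061523438, -280.1894226074219), (65.19664764404297, 66.68582916259766), 36.346012115478516)
lying 1035 z [0.012 0.056 0.076]
 rect ((487.2279968261719, -143.81402587890625), (89.54566955566406, 67.77686309814453), 80.0442886352539)
table [ 0.5079 -0.0176  0.0006]
board [0.5032 0.2482 0.0063]
stamp [ 0.6734 -0.059   0.0536]
```

View pics/top0z.png

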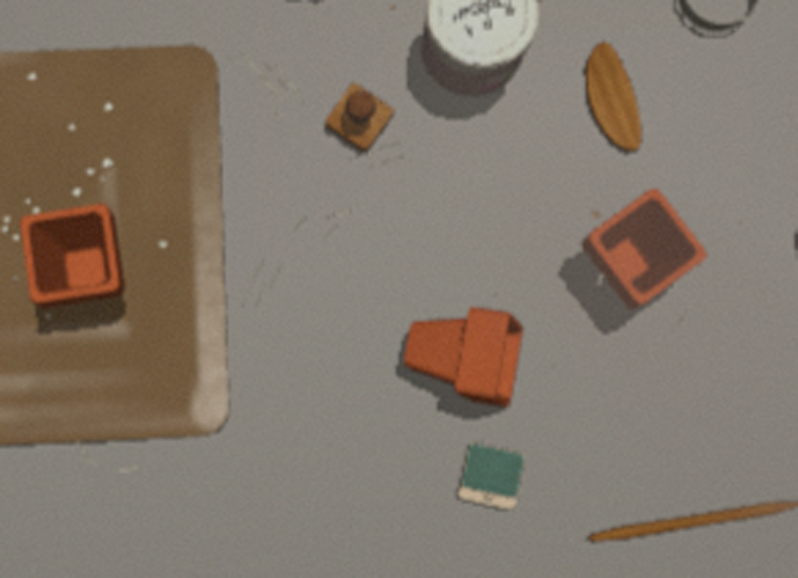

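The zoomed view agrees with the depth fit:

| Pot | Position (m) | Yaw |
|---|---|---|
| pot_board | (0.554, 0.158) | 10° |
| pot_upright | (0.568, -0.280) | 36° |
| pot_lying | about (0.487, -0.144) | mouth toward -y, axis at 80° |

First I'll gauge pot_board by squeezing it gently along both axes.

```bash
cat >> h.py <<'E'
def yawy(q): 
    v=rot(q).as_matrix()[:,1]; return np.degrees(np.arctan2(v[1],v[0]))
def plan(target=None,jaw=None,s=None):
    "units needed: total shift (sum of row numbers) in present tool axes; turn units. turn done after/before: gives both"
    s=s or env.get_state(); M=rot(s['orientation']).as_matrix()
    print('t %.2f tcp %s jaw %.2f gap %.1f F %s'%(s['clock'],(s['tcp_pos']*1000).round(1),yawy(s['orientation']),s['finger_gap']*1000,s['wrist_force'].round(1)),'j6 %.0f'%np.degrees(s['joint_pos'][5]))
    dy=0
    if jaw is not None:
        dy=(jaw-yawy(s['orientation'])+90)%180-90; print(' turn units total %.3f (turn %.1f deg)'%(-dy/5,-dy))
    if target is not None:
        d=np.array(target)-s['tcp_pos']
        print(' shift before turn',(M.T@d/0.8).round(4))
        M2=R.from_euler('z',dy,degrees=True).as_matrix()@M
        print(' shift after turn',(M2.T@d/0.8).round(4))
E
python3 -c "
from h import *
plan([.554,.158,.16],100.2)"
```

```text
t 0.90 tcp [224.4 529.5 242.3] jaw 67.04 gap 85.5 F [-0.7 -0.2 -0.3] j6 82
 turn units total -6.633 (turn -33.2 deg)
 shift before turn [-0.5605 -0.2668  0.1029]
 shift after turn [-0.3233 -0.53    0.1029]
```

```bash
for i in 1 2 3; do python3 -m creep '{"hand":[85,85,85,85,85],"delta_pos":[[-0.0374,-0.0178,0.006],[-0.0374,-0.0178,0.006],[-0.0374,-0.0178,0.006],[-0.0374,-0.0178,0.006],[-0.0374,-0.0178,0.006]],"turn":[0,0,0,0,0]}' 20; done
python3 -m creep '{"hand":[85,85,85,85,85],"delta_pos":[[0,0,0],[0,0,0],[0,0,0],[0,0,0],[0,0,0]],"turn":[-1,-1,-1,-1,-1]}'
python3 -m creep '{"hand":[85,85,85,85,85],"delta_pos":[[0,0,0],[0,0,0],[0,0,0],[0,0,0],[0,0,0]],"turn":[-1,-0.63,0,0,0]}'
python3 - <<'E'
from h import *
plan([.554,.158,.16],100.2)
c=snap('wrist','w1.png'); print(c['fx'],c['cx'],c['cy'],c['origin'],c['orientation'])
E
```

```text
clock: 1.32
tcp_pos: [0.335, 0.4045, 0.2182]
orientation: [0.0, 0.199, 0.98, 0.0]
wrist_force: [0.7, 0.9, 0.0]
finger_gap: 0.0848
clock: 1.73
tcp_pos: [0.4452, 0.2803, 0.1943]
orientation: [0.0, 0.199, 0.98, 0.0]
wrist_force: [0.1, 0.5, -0.4]
finger_gap: 0.085
clock: 2.15
tcp_pos: [0.5552, 0.1563, 0.1702]
orientation: [0.0, 0.199, 0.98, 0.0]
wrist_force: [0.4, 0.5, 0.1]
finger_gap: 0.0851
clock: 2.57
tcp_pos: [0.5544, 0.1574, 0.1702]
orientation: [-0.0, -0.02, 1.0, 0.0]
wrist_force: [0.3, -0.3, -0.7]
finger_gap: 0.0852
clock: 2.98
tcp_pos: [0.5543, 0.1577, 0.1703]
orientation: [0.0, -0.088, 0.996, 0.0]
wrist_force: [0.2, 0.1, 0.5]
finger_gap: 0.085
t 2.98 tcp [554.3 157.7 170.3] jaw 100.10 gap 85.0 F [0.2 0.1 0.5] j6 -2
 turn units total -0.020 (turn -0.1 deg)
 shift before turn [0.0003 0.0004 0.0129]
 shift after turn [0.0003 0.0004 0.0129]
371.64829954431775 316.85168683448825 239.41996436936063 [0.48236759 0.14525313 0.30206103] [0.09341349 0.63519119 0.75859167 0.11110697]
```

View pics/w1.png

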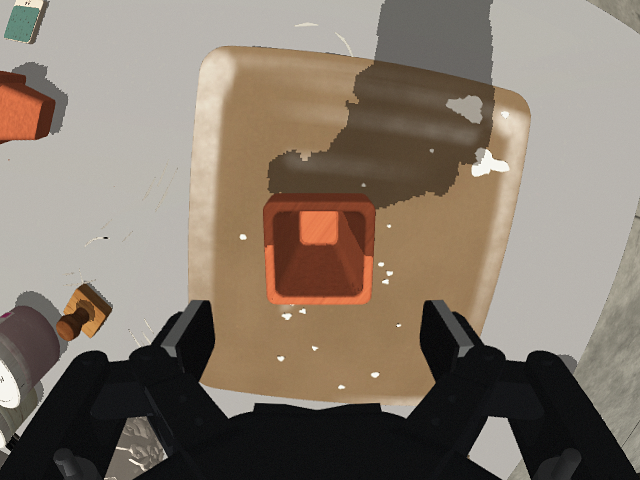

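The wrist view shows the pot rim centred between the fingers (columns 264–375) and square to them. I'll descend and squeeze.

```bash
python3 -m creep '{"hand":[85,85,85,85,85],"delta_pos":[[0,0,0.03],[0,0,0.03],[0,0,0.03],[0,0,0.02],[0,0,0.0115]],"turn":[0,0,0,0,0]}' 20
for i in 1 2; do python3 -m creep '{"hand":[62,62,62,62,62],"delta_pos":[[0,0,0],[0,0,0],[0,0,0],[0,0,0],[0,0,0]],"turn":[0,0,0,0,0]}' 20; done
python3 -c "
from h import *
snap('wrist','w2.png')"
```

```text
clock: 3.45
tcp_pos: [0.5528, 0.1575, 0.0708]
orientation: [-0.002, -0.088, 0.996, -0.0]
wrist_force: [-0.3, -0.8, -0.6]
finger_gap: 0.0845
clock: 3.87
tcp_pos: [0.5549, 0.1578, 0.0741]
orientation: [0.001, -0.089, 0.996, 0.0]
wrist_force: [0.0, -0.3, -1.9]
finger_gap: 0.0676
clock: 4.28
tcp_pos: [0.5543, 0.1577, 0.0731]
orientation: [0.0, -0.089, 0.996, 0.0]
wrist_force: [-1.1, 0.3, -2.6]
finger_gap: 0.0674
```

View pics/w2.png

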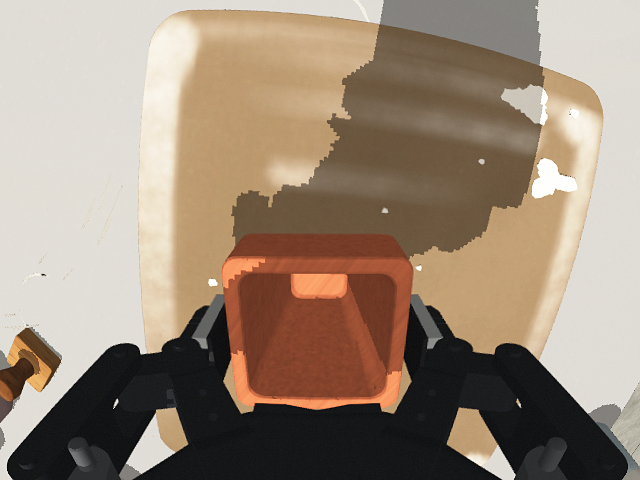

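```bash
python3 -m creep '{"hand":[85,85,85,85,85],"delta_pos":[[0,0,0],[0,0,0],[0,0,0],[0,0,-0.03],[0,0,-0.03]],"turn":[0,0,0,0,0]}' 20
for i in 1 2 3; do python3 -m creep '{"hand":[85,85,85,85,85],"delta_pos":[[0,0,0],[0,0,0],[0,0,0],[0,0,0],[0,0,0]],"turn":[1,1,1,1,1]}'; done
python3 -m creep '{"hand":[85,85,85,85,85],"delta_pos":[[0,0,0],[0,0,0],[0,0,0],[0,0,0],[0,0,0]],"turn":[1,1,1,0,0]}'
python3 -c "
from h import *
plan([.5543,.1577,.073],10.1);snap('wrist','w3.png')"
```

```text
clock: 4.75
tcp_pos: [0.5529, 0.1575, 0.1203]
orientation: [-0.002, -0.089, 0.996, -0.0]
wrist_force: [-0.2, 0.2, 0.3]
finger_gap: 0.0853
clock: 5.17
tcp_pos: [0.5545, 0.1577, 0.1215]
orientation: [0.0, 0.131, 0.991, 0.0]
wrist_force: [-1.3, -0.4, 0.2]
finger_gap: 0.0847
clock: 5.58
tcp_pos: [0.5545, 0.1577, 0.1214]
orientation: [0.0, 0.343, 0.94, 0.0]
wrist_force: [0.8, -0.9, 1.1]
finger_gap: 0.0847
clock: 6.0
tcp_pos: [0.5545, 0.1577, 0.1214]
orientation: [0.0, 0.538, 0.843, 0.0]
wrist_force: [-0.5, 0.3, 0.4]
finger_gap: 0.0851
clock: 6.42
tcp_pos: [0.5544, 0.1577, 0.1213]
orientation: [0.0, 0.641, 0.768, 0.0]
wrist_force: [0.3, 0.6, 0.0]
finger_gap: 0.0845
t 6.42 tcp [554.4 157.7 121.3] jaw 10.33 gap 84.5 F [0.3 0.6 0. ] j6 88
 turn units total 0.045 (turn 0.2 deg)
 shift before turn [-0.     -0.0001  0.0604]
 shift after turn [-0.     -0.0001  0.0604]
```

View pics/w3.png

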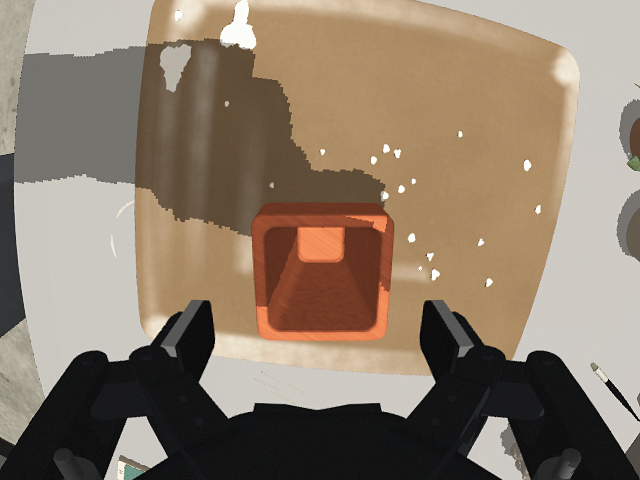

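The pot sits at columns 252–393, about 2 mm off the jaw centre along this axis. The squeeze will centre it.

```bash
python3 -m creep '{"hand":[85,85,85,85,85],"delta_pos":[[0,0,0.02],[0,0,0.02],[0,0,0.015],[0,0,0.0055],[0,0,0]],"turn":[0,0,0,0,0]}' 20
for i in 1 2; do python3 -m creep '{"hand":[62,62,62,62,62],"delta_pos":[[0,0,0],[0,0,0],[0,0,0],[0,0,0],[0,0,0]],"turn":[0,0,0,0,0]}' 20; done
python3 -c "
from h import *
plan()"
python3 -m creep '{"hand":[85,85,85,85,85],"delta_pos":[[0,0,0],[0,0,0],[0,0,0],[0,0,-0.02],[0,0,-0.04]],"turn":[0,0,0,0,0]}' 20
python3 -m creep '{"hand":[85,85,85,85,85],"delta_pos":[[0,0,-0.04],[0,0,0],[0,0,0],[0,0,0],[0,0,0]],"turn":[0,0,0,0,0]}' 20
python3 -c "
from h import *
plan([.568,-.280,.160],36.3)"
```

```text
clock: 6.88
tcp_pos: [0.5533, 0.1576, 0.0715]
orientation: [-0.001, 0.641, 0.767, -0.001]
wrist_force: [-0.6, 0.2, -0.1]
finger_gap: 0.0855
clock: 7.3
tcp_pos: [0.5553, 0.1578, 0.0737]
orientation: [0.001, 0.642, 0.767, 0.001]
wrist_force: [0.8, 0.2, 2.7]
finger_gap: 0.0676
clock: 7.72
tcp_pos: [0.5553, 0.1578, 0.0737]
orientation: [0.001, 0.642, 0.767, 0.001]
wrist_force: [1.2, 0.4, 6.6]
finger_gap: 0.0676
t 7.72 tcp [555.3 157.8  73.7] jaw 10.19 gap 67.6 F [1.2 0.4 6.6] j6 88
clock: 8.13
tcp_pos: [0.5505, 0.1571, 0.1167]
orientation: [-0.003, 0.642, 0.767, -0.004]
wrist_force: [-0.0, 0.9, -0.5]
finger_gap: 0.085
clock: 8.55
tcp_pos: [0.5531, 0.1575, 0.1512]
orientation: [-0.001, 0.642, 0.767, -0.001]
wrist_force: [0.6, -0.4, -0.4]
finger_gap: 0.0851
t 8.55 tcp [553.1 157.5 151.2] jaw 10.18 gap 85.1 F [ 0.6 -0.4 -0.4] j6 88
 turn units total -5.223 (turn -26.1 deg)
 shift before turn [-0.5416 -0.0785 -0.0109]
 shift after turn [-0.4518 -0.3088 -0.0102]
```

```bash
for i in 1 2 3; do python3 -m creep '{"hand":[85,85,85,85,85],"delta_pos":[[-0.0361,-0.0052,0],[-0.0361,-0.0052,0],[-0.0361,-0.0052,0],[-0.0361,-0.0052,0],[-0.0361,-0.0052,0]],"turn":[0,0,0,0,0]}' 20; done
python3 -m creep '{"hand":[85,85,85,85,85],"delta_pos":[[0,0,0],[0,0,0],[0,0,0],[0,0,0],[0,0,0]],"turn":[-1,-1,-1,-1,-1]}'
python3 -m creep '{"hand":[85,85,85,85,85],"delta_pos":[[0,0,0],[0,0,0],[0,0,0],[0,0,0],[0,0,0]],"turn":[-0.2,0,0,0,0]}'
python3 -c "
from h import *
plan([.568,-.280,.067],36.3);snap('wrist','w4.png')"
```

```text
clock: 8.97
tcp_pos: [0.5581, 0.0108, 0.151]
orientation: [-0.001, 0.641, 0.767, -0.001]
wrist_force: [-0.1, 0.1, 0.4]
finger_gap: 0.085
clock: 9.38
tcp_pos: [0.5632, -0.135, 0.1509]
orientation: [-0.002, 0.642, 0.767, -0.0]
wrist_force: [1.4, 0.1, -0.9]
finger_gap: 0.0849
clock: 9.8
tcp_pos: [0.5684, -0.2806, 0.1507]
orientation: [-0.002, 0.642, 0.767, -0.0]
wrist_force: [1.1, -1.1, 0.2]
finger_gap: 0.0848
clock: 10.22
tcp_pos: [0.5684, -0.2793, 0.1505]
orientation: [-0.002, 0.459, 0.889, 0.0]
wrist_force: [-0.8, 0.7, -0.7]
finger_gap: 0.0848
clock: 10.63
tcp_pos: [0.5694, -0.2796, 0.1524]
orientation: [-0.0, 0.453, 0.892, 0.0]
wrist_force: [0.0, -0.0, 0.4]
finger_gap: 0.085
t 10.63 tcp [ 569.4 -279.6  152.4] jaw 36.13 gap 85.0 F [ 0.  -0.   0.4] j6 20
 turn units total -0.033 (turn -0.2 deg)
 shift before turn [ 0.0006 -0.0017  0.1068]
 shift after turn [ 0.0006 -0.0017  0.1068]
```

View pics/w4.png

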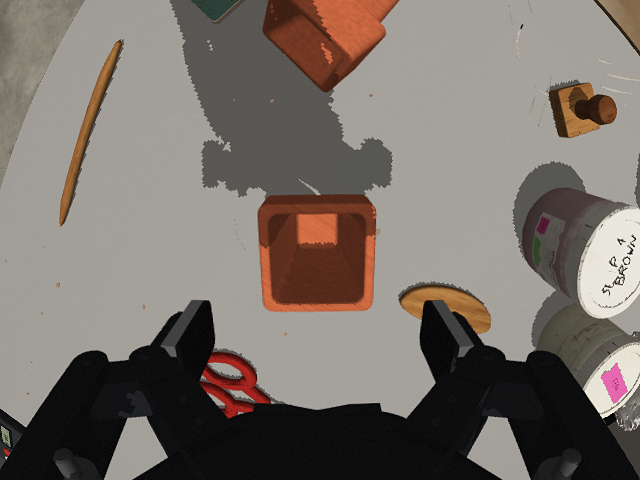

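The pot is centred (columns 259–376) and square to the jaws. I'll squeeze here, then turn 90°, squeeze again and hold.

```bash
python3 -m creep '{"hand":[85,85,85,85,85],"delta_pos":[[0,0,0.03],[0,0,0.03],[0,0,0.027],[0,0,0.016],[0,0,0.002]],"turn":[0,0,0,0,0]}' 20
for i in 1 2; do python3 -m creep '{"hand":[62,62,62,62,62],"delta_pos":[[0,0,0],[0,0,0],[0,0,0],[0,0,0],[0,0,0]],"turn":[0,0,0,0,0]}' 20; done
python3 -c "
from h import *
plan()"
python3 -m creep '{"hand":[85,85,85,85,85],"delta_pos":[[0,0,0],[0,0,0],[0,0,0],[0,0,-0.03],[0,0,-0.03]],"turn":[0,0,0,0,0]}' 20
for i in 1 2 3; do python3 -m creep '{"hand":[85,85,85,85,85],"delta_pos":[[0,0,0],[0,0,0],[0,0,0],[0,0,0],[0,0,0]],"turn":[1,1,1,1,1]}'; done
python3 -m creep '{"hand":[85,85,85,85,85],"delta_pos":[[0,0,0],[0,0,0],[0,0,0],[0,0,0],[0,0,0]],"turn":[1,1,1,0,0]}'
python3 -c "
from h import *
plan([.5694,-.2796,.067],-53.9);snap('wrist','w5.png')"
```

```text
clock: 11.1
tcp_pos: [0.5676, -0.2784, 0.0655]
orientation: [-0.003, 0.453, 0.892, 0.0]
wrist_force: [0.6, 0.5, 0.2]
finger_gap: 0.0851
clock: 11.52
tcp_pos: [0.5698, -0.2799, 0.0694]
orientation: [0.001, 0.453, 0.892, 0.0]
wrist_force: [0.1, 0.3, -1.8]
finger_gap: 0.0673
clock: 11.93
tcp_pos: [0.5698, -0.2799, 0.0693]
orientation: [0.001, 0.453, 0.892, 0.0]
wrist_force: [0.0, 1.3, 4.2]
finger_gap: 0.0673
t 11.93 tcp [ 569.8 -279.9   69.3] jaw 36.18 gap 67.3 F [0.  1.3 4.2] j6 20
clock: 12.35
tcp_pos: [0.568, -0.2788, 0.1151]
orientation: [-0.002, 0.453, 0.892, 0.0]
wrist_force: [-0.3, 0.0, -0.5]
finger_gap: 0.0848
clock: 12.77
tcp_pos: [0.5694, -0.2797, 0.1165]
orientation: [-0.0, 0.637, 0.771, 0.0]
wrist_force: [-0.4, 0.3, -0.0]
finger_gap: 0.0847
clock: 13.18
tcp_pos: [0.5694, -0.2797, 0.1164]
orientation: [-0.0, 0.788, 0.615, -0.0]
wrist_force: [-0.5, 0.6, 0.3]
finger_gap: 0.0847
clock: 13.6
tcp_pos: [0.5694, -0.2797, 0.1164]
orientation: [-0.0, 0.903, 0.43, -0.0]
wrist_force: [0.1, -1.0, 0.6]
finger_gap: 0.0847
clock: 14.02
tcp_pos: [0.5694, -0.2796, 0.1165]
orientation: [-0.0, 0.95, 0.312, -0.0]
wrist_force: [0.3, -0.3, 0.0]
finger_gap: 0.0851
t 14.02 tcp [ 569.4 -279.6  116.5] jaw -53.68 gap 85.1 F [ 0.3 -0.3  0. ] j6 110
 turn units total 0.045 (turn 0.2 deg)
 shift before turn [ 0.     -0.      0.0618]
 shift after turn [ 0.     -0.      0.0618]
```

View pics/w5.png

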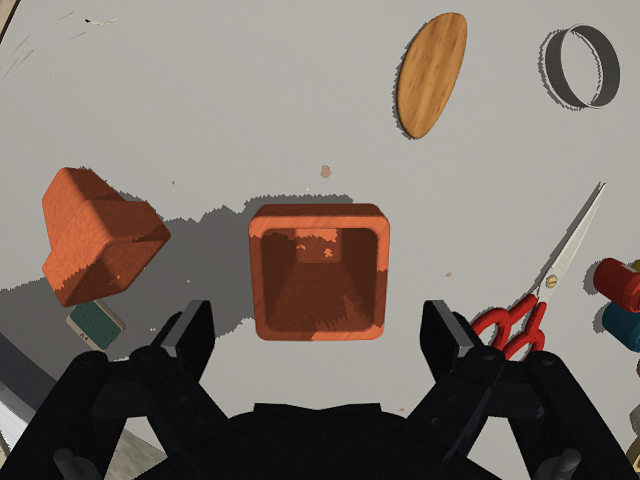

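The pot is centred again (columns 248–390). Now I'll grip it and lift.

```bash
python3 -m creep '{"hand":[85,85,85,85,85],"delta_pos":[[0,0,0.02],[0,0,0.02],[0,0,0.015],[0,0,0.0055],[0,0,0]],"turn":[0.04,0,0,0,0]}' 20
for i in 1 2; do python3 -m creep '{"hand":[60,60,60,60,60],"delta_pos":[[0,0,0],[0,0,0],[0,0,0],[0,0,0],[0,0,0]],"turn":[0,0,0,0,0]}' 40; done
python3 -c "
from h import *
plan()"
python3 -m creep '{"hand":[60,60,60,60,60],"delta_pos":[[0,0,-0.01],[0,0,-0.03],[0,0,-0.04],[0,0,-0.04],[0,0,-0.04]],"turn":[0,0,0,0,0]}' 40
python3 -m creep '{"hand":[60,60,60,60,60],"delta_pos":[[0,0,-0.02],[0,0,0],[0,0,0],[0,0,0],[0,0,0]],"turn":[0,0,0,0,0]}' 40
python3 -c "
from h import *
plan([.5553,.1579,.2],10.2)"
```

```text
clock: 14.48
tcp_pos: [0.5685, -0.2791, 0.0668]
orientation: [-0.001, 0.951, 0.309, -0.001]
wrist_force: [-0.3, 1.4, -0.6]
finger_gap: 0.0849
clock: 14.9
tcp_pos: [0.5702, -0.2802, 0.0694]
orientation: [0.001, 0.951, 0.309, 0.001]
wrist_force: [0.3, -0.1, 3.7]
finger_gap: 0.0671
clock: 15.32
tcp_pos: [0.5702, -0.2802, 0.0694]
orientation: [0.001, 0.951, 0.309, 0.001]
wrist_force: [0.7, -0.1, 5.7]
finger_gap: 0.0672
t 15.32 tcp [ 570.2 -280.2   69.4] jaw -54.01 gap 67.2 F [ 0.7 -0.1  5.7] j6 111
clock: 15.73
tcp_pos: [0.5683, -0.279, 0.1967]
orientation: [-0.001, 0.951, 0.309, -0.001]
wrist_force: [0.6, -0.0, -1.7]
finger_gap: 0.0669
clock: 16.15
tcp_pos: [0.5682, -0.2789, 0.2096]
orientation: [-0.002, 0.951, 0.309, -0.001]
wrist_force: [-0.2, 0.4, -2.6]
finger_gap: 0.0668
t 16.15 tcp [ 568.2 -278.9  209.6] jaw -54.01 gap 66.8 F [-0.2  0.4 -2.6] j6 111
 turn units total -12.843 (turn -64.2 deg)
 shift before turn [ 0.3078 -0.4513  0.0135]
 shift after turn [0.5403 0.0808 0.0108]
```

```bash
for i in 1 2; do python3 -m creep '{"hand":[60,60,60,60,60],"delta_pos":[[0.0205,-0.03,0],[0.0205,-0.03,0],[0.0205,-0.03,0],[0.0205,-0.03,0],[0.0205,-0.03,0]],"turn":[-1,0,0,0,0]}' 40; done
for i in 1 2; do python3 -m creep '{"hand":[60,60,60,60,60],"delta_pos":[[0,0,0],[0,0,0],[0,0,0],[0,0,0],[0,0,0]],"turn":[-1,-1,-1,-1,-1]}' 40; done
python3 -c "
from h import *
plan([.5553,.1579,.2],10.2)"
```

```text
clock: 16.57
tcp_pos: [0.5537, -0.1336, 0.2101]
orientation: [-0.001, 0.937, 0.35, -0.001]
wrist_force: [-0.5, -0.2, -2.3]
finger_gap: 0.0671
clock: 16.98
tcp_pos: [0.5268, 0.009, 0.2104]
orientation: [-0.001, 0.921, 0.391, -0.001]
wrist_force: [0.0, -0.5, -2.7]
finger_gap: 0.0668
clock: 17.4
tcp_pos: [0.5272, 0.008, 0.2104]
orientation: [-0.001, 0.813, 0.583, -0.001]
wrist_force: [-0.7, -0.5, -2.0]
finger_gap: 0.0672
clock: 17.82
tcp_pos: [0.5272, 0.0077, 0.2103]
orientation: [-0.002, 0.668, 0.744, -0.001]
wrist_force: [0.5, -0.1, -2.4]
finger_gap: 0.067
t 17.82 tcp [527.2   7.7 210.3] jaw 6.23 gap 67.0 F [ 0.5 -0.1 -2.4] j6 76
 turn units total -0.794 (turn -4.0 deg)
 shift before turn [0.1828 0.0554 0.0129]
 shift after turn [0.1785 0.0679 0.0129]
```

```bash
python3 -m creep '{"hand":[60,60,60,60,60],"delta_pos":[[0.0366,0.0111,0],[0.0366,0.0111,0],[0.0366,0.0111,0],[0.0366,0.0111,0],[0.0364,0.011,0]],"turn":[0,0,0,0,-0.79]}' 40
python3 -m creep '{"hand":[60,60,60,60,60],"delta_pos":[[0,0,0],[0,0,0],[0,0,0],[0,0,0],[0,0,0]],"turn":[0,0,0,0,0]}' 40
python3 -c "
from h import *
plan([.5553,.1579,.16],10.2);snap('wrist','w6.png');snap('side','s6.png')
i=cv2.imread('pics/s6.png')[190:340,220:420];cv2.imwrite('pics/s6z.png',cv2.resize(i,None,fx=4,fy=4,interpolation=cv2.INTER_CUBIC))"
```

```text
clock: 18.23
tcp_pos: [0.5562, 0.1588, 0.2103]
orientation: [-0.001, 0.643, 0.766, -0.001]
wrist_force: [0.6, 0.0, -2.1]
finger_gap: 0.067
clock: 18.65
tcp_pos: [0.5568, 0.1566, 0.2119]
orientation: [-0.0, 0.644, 0.765, -0.0]
wrist_force: [0.6, -0.4, -2.8]
finger_gap: 0.067
t 18.65 tcp [556.8 156.6 211.9] jaw 9.84 gap 67.0 F [ 0.6 -0.4 -2.8] j6 88
 turn units total -0.073 (turn -0.4 deg)
 shift before turn [ 0.002  -0.0015  0.0649]
 shift after turn [ 0.002  -0.0015  0.0649]
```

View pics/w6.png

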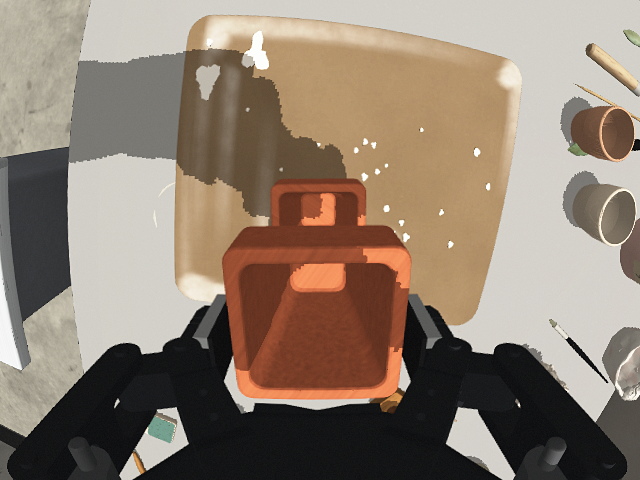

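View pics/s6z.png

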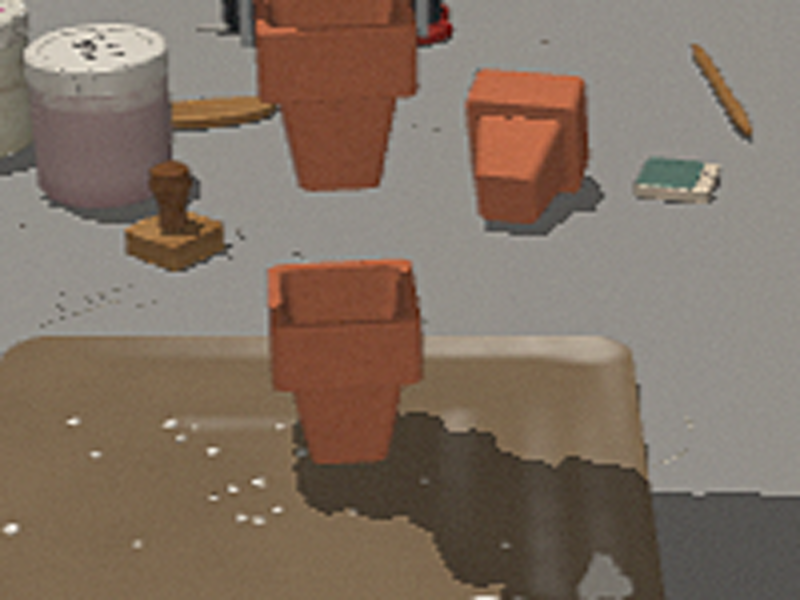

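The held pot hangs level and square above pot_board, whose rim shows below it in the wrist view (columns 272–366). I'll trim by 2 mm and approach.

```bash
python3 -m creep '{"hand":[60,60,60,60,60],"delta_pos":[[0.002,-0.0015,0],[0,0,0.015],[0,0,0.025],[0,0,0.012],[0,0,0]],"turn":[-0.07,0,0,0,0]}' 40
python3 -m creep '{"hand":[60,60,60,60,60],"delta_pos":[[0,0,0],[0,0,0],[0,0,0],[0,0,0],[0,0,0]],"turn":[0,0,0,0,0]}' 40
python3 -c "
from h import *
plan([.5553,.1579,.1074],10.2)"
```

```text
clock: 19.17
tcp_pos: [0.5539, 0.1585, 0.1682]
orientation: [-0.002, 0.641, 0.768, -0.002]
wrist_force: [-0.6, -0.2, -2.3]
finger_gap: 0.0667
clock: 19.58
tcp_pos: [0.5562, 0.1591, 0.1715]
orientation: [0.0, 0.641, 0.768, 0.001]
wrist_force: [-0.4, 0.0, -2.7]
finger_gap: 0.0672
t 19.58 tcp [556.2 159.1 171.5] jaw 10.29 gap 67.2 F [-0.4  0.  -2.7] j6 88
 turn units total 0.018 (turn 0.1 deg)
 shift before turn [-0.0013 -0.0014  0.0801]
 shift after turn [-0.0013 -0.0014  0.0801]
```

```bash
python3 -m creep '{"hand":[60,60,60,60,60],"delta_pos":[[-0.0013,-0.0014,0],[0,0,0.006],[0,0,0.006],[0,0,0.006],[0,0,0.006]],"turn":[0,0,0,0,0]}' 40
python3 -m creep '{"hand":[60,60,60,60,60],"delta_pos":[[0,0,0.005],[0,0,0.005],[0,0,0.005],[0,0,0.005],[0,0,0]],"turn":[0,0,0,0,0]}' 40
python3 -c "
from h import *
plan([.5553,.1579,.1074],10.2)"
```

```text
clock: 20.0
tcp_pos: [0.5545, 0.1578, 0.1507]
orientation: [-0.0, 0.641, 0.768, -0.0]
wrist_force: [-0.7, -0.1, -2.5]
finger_gap: 0.067
clock: 20.42
tcp_pos: [0.5543, 0.1577, 0.1345]
orientation: [-0.0, 0.641, 0.768, -0.001]
wrist_force: [-0.2, -0.3, -2.2]
finger_gap: 0.0669
t 20.42 tcp [554.3 157.7 134.5] jaw 10.28 gap 66.9 F [-0.2 -0.3 -2.2] j6 88
 turn units total 0.017 (turn 0.1 deg)
 shift before turn [0.     0.0013 0.0338]
 shift after turn [0.     0.0013 0.0338]
```

```bash
python3 -m creep '{"hand":[60,60,60,60,60],"delta_pos":[[0,0.0006,0.004],[0,0,0.004],[0,0,0.004],[0,0,0.004],[0,0,0.004]],"turn":[0,0,0,0,0]}' 40
python3 -m creep '{"hand":[60,60,60,60,60],"delta_pos":[[0,0,0.004],[0,0,0.003],[0,0,0.002],[0,0,0],[0,0,0]],"turn":[0,0,0,0,0]}' 40
python3 -c "
from h import *
plan([.5553,.1579,.1074],10.2)"
```

```text
clock: 20.83
tcp_pos: [0.5553, 0.1579, 0.1192]
orientation: [-0.0, 0.641, 0.768, 0.0]
wrist_force: [-0.0, -0.1, -1.8]
finger_gap: 0.0669
clock: 21.25
tcp_pos: [0.5553, 0.1579, 0.1123]
orientation: [-0.0, 0.641, 0.768, 0.0]
wrist_force: [0.4, -0.7, -2.3]
finger_gap: 0.0666
t 21.25 tcp [555.3 157.9 112.3] jaw 10.28 gap 66.6 F [ 0.4 -0.7 -2.3] j6 88
 turn units total 0.017 (turn 0.1 deg)
 shift before turn [ 0.     -0.      0.0061]
 shift after turn [ 0.     -0.      0.0061]
```

```bash
python3 -m creep '{"hand":[60,60,60,60,60],"delta_pos":[[0,0,0.0015],[0,0,0.0015],[0,0,0.0012],[0,0,0.0008],[0,0,0]],"turn":[0,0,0,0,0]}' 40
python3 -m creep '{"hand":[60,60,60,60,60],"delta_pos":[[0,0,0.0008],[0,0,0.0006],[0,0,0],[0,0,0],[0,0,0]],"turn":[0,0,0,0,0]}' 40
python3 -c "
from h import *
plan([.5553,.1579,.1074],10.2)"
```

```text
clock: 21.67
tcp_pos: [0.5554, 0.1579, 0.1083]
orientation: [0.0, 0.641, 0.768, 0.0]
wrist_force: [1.1, -0.8, -2.3]
finger_gap: 0.0672
clock: 22.08
tcp_pos: [0.5556, 0.1579, 0.1074]
orientation: [0.0, 0.641, 0.768, 0.0]
wrist_force: [1.0, 0.6, -0.8]
finger_gap: 0.0667
t 22.08 tcp [555.6 157.9 107.4] jaw 10.28 gap 66.7 F [ 1.   0.6 -0.8] j6 88
 turn units total 0.017 (turn 0.1 deg)
 shift before turn [ 0.     -0.0004  0.    ]
 shift after turn [ 0.     -0.0004  0.    ]
```

```bash
python3 -m creep '{"hand":[60,60,60,60,60],"delta_pos":[[0,0,0.0006],[0,0,0.0004],[0,0,0],[0,0,0],[0,0,0]],"turn":[0,0,0,0,0]}' 40
python3 -m creep '{"hand":[85,85,85,85,85],"delta_pos":[[0,0,0],[0,0,0],[0,0,0],[0,0,-0.025],[0,0,-0.035]],"turn":[0,0,0,0,0]}' 20
python3 -m creep '{"hand":[85,85,85,85,85],"delta_pos":[[0,0,-0.03],[0,0,0],[0,0,0],[0,0,0],[0,0,0]],"turn":[0,0,0,0,0]}' 20
python3 -c "
from h import *
plan();snap('wrist','w7.png');snap('side','s7.png')
i=cv2.imread('pics/s7.png')[190:340,220:420];cv2.imwrite('pics/s7z.png',cv2.resize(i,None,fx=4,fy=4,interpolation=cv2.INTER_CUBIC))"
```

```text
clock: 22.5
tcp_pos: [0.5556, 0.1579, 0.1074]
orientation: [0.0, 0.641, 0.768, 0.0]
wrist_force: [-0.6, 0.2, 5.3]
finger_gap: 0.0671
clock: 22.92
tcp_pos: [0.5528, 0.1575, 0.1517]
orientation: [-0.002, 0.641, 0.768, -0.003]
wrist_force: [0.3, -0.4, 0.4]
finger_gap: 0.0846
clock: 23.33
tcp_pos: [0.5544, 0.1578, 0.1769]
orientation: [-0.001, 0.641, 0.768, -0.001]
wrist_force: [0.7, 1.3, 0.8]
finger_gap: 0.0848
t 23.33 tcp [554.4 157.8 176.9] jaw 10.29 gap 84.8 F [0.7 1.3 0.8] j6 88
```

View pics/w7.png

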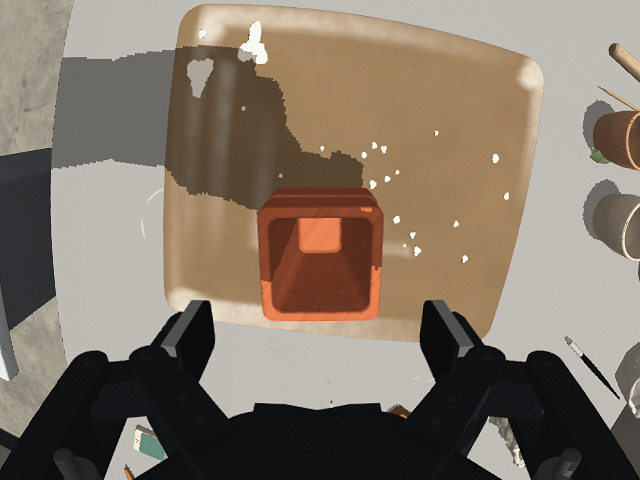

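View pics/s7z.png

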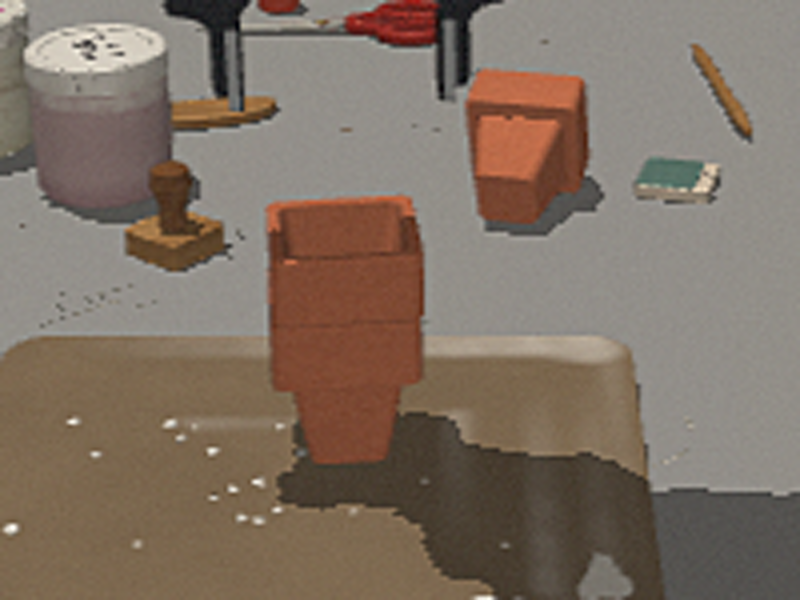

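The first nest is home: the side view shows collar on collar with a thin, even seam, and the pot is upright. Now I'll model the lying pot's pose and check the fingertip height.

```bash
cat >> h.py <<'E'
def proj(c,p):
    q=rot(c['orientation']).inv().apply(np.atleast_2d(p)-c['origin']); return np.c_[q[:,1]/q[:,2]*c['fy']+c['cy'],q[:,0]/q[:,2]*c['fx']+c['cx']]
E
python3 - <<'E'
from h import *
from scipy.optimize import least_squares
c=dict(np.load('/tmp/s7.png.npz'))
for s in (1,-1):
    j=np.array([np.cos(.179),np.sin(.179)])*s*.045
    for z in (.15,.165,.18): print(s,z,proj(c,[.5544+j[0],.1578+j[1],z]).round(1))
# lying fit: upper collar plane edges. a=18.2deg
P=np.load('/tmp/ly.npy'); P=P[np.isfinite(P).all(1)]
a=np.arctan2(15.75,48)
# surface distance using faces visible from above: upper collar face w=34 (z 48..80), upper body face
def res(v):
    x0,y0,ya=v; m=np.array([np.cos(ya),np.sin(ya)]); l=np.array([-m[1],m[0]])
    d=P[:,:2]-[x0,y0]; s=d@m; t=d@l; h=P[:,2]
    s,t,h=s*1e3,t*1e3,h*1e3
    z=s*np.cos(a)+h*np.sin(a); w=-s*np.sin(a)+h*np.cos(a)-18.25
    half=np.where(z>48,34,18.25+np.clip(z,0,48)*8.25/48)
    # signed box distance to (|t|,|w|<=half),0<=z<=80
    q=np.stack([abs(t)-half,abs(w)-half,-z,z-80],1)
    sd=np.max(q,1)
    return np.where((z>75)&(sd<-3),0,sd)
for y in (80,):
    r=least_squares(res,[.493,-.110,np.radians(260)],loss='soft_l1',f_scale=1.5,x_scale=[.01,.01,.1])
    print(r.x[:2],np.degrees(r.x[2])%360,np.sqrt(np.mean(res(r.x)**2)),np.median(abs(res(r.x))))
m=np.array([np.cos(r.x[2]),np.sin(r.x[2])])
print('grip xy',r.x[:2]+.057*m,'m',m)
plan([*(r.x[:2]+.057*m),.15],np.degrees(r.x[2])-90)
E
```

```text
1 0.15 [[230.4 280.8]]
1 0.165 [[222.6 280.3]]
1 0.18 [[214.6 279.9]]
-1 0.15 [[227.9 331.4]]
-1 0.165 [[220.  331.2]]
-1 0.18 [[212.1 331.1]]
[ 0.49313586 -0.11003619] 260.0692664553604 2.3991082002039064 1.1770711351943994
grip xy [ 0.48330579 -0.16618216] m [-0.17245749 -0.98501696]
t 23.43 tcp [554.4 157.8 176.9] jaw 10.29 gap 84.7 F [-0.6  0.  -0.5] j6 88
 turn units total 4.044 (turn 20.2 deg)
 shift before turn [-0.3826 -0.1596  0.034 ]
 shift after turn [-0.4142 -0.0176  0.0336]
```

The fit is good: base edge at (0.493, -0.110) and mouth direction 260°. Open, the fingertips are about level with the TCP. I'll grip the upright collar sides at 20 N close to the mouth and lift to see whether the pot swings upright.

```bash
for i in 1 2; do python3 -m creep '{"hand":[85,85,85,85,85],"delta_pos":[[-0.0383,-0.016,0],[-0.0383,-0.016,0],[-0.0383,-0.016,0],[-0.0383,-0.016,0],[-0.0382,-0.0158,0]],"turn":[0.4,0.4,0.4,0.4,0.42]}' 20; done
python3 -c "
from h import *
plan([.4833,-.1662,.025],-9.93);snap('wrist','w8.png')"
```

```text
clock: 23.85
tcp_pos: [0.5077, -0.0023, 0.1774]
orientation: [-0.001, 0.706, 0.708, -0.0]
wrist_force: [0.5, -0.0, 0.5]
finger_gap: 0.0847
clock: 24.27
tcp_pos: [0.4336, -0.1506, 0.1776]
orientation: [-0.0, 0.766, 0.643, -0.0]
wrist_force: [0.1, -0.1, -0.3]
finger_gap: 0.0852
t 24.27 tcp [ 433.6 -150.6  177.6] jaw -10.01 gap 85.2 F [ 0.1 -0.1 -0.3] j6 71
 turn units total -0.016 (turn -0.1 deg)
 shift before turn [-0.0085  0.0647  0.1907]
 shift after turn [-0.0086  0.0647  0.1907]
```

View pics/w8.png

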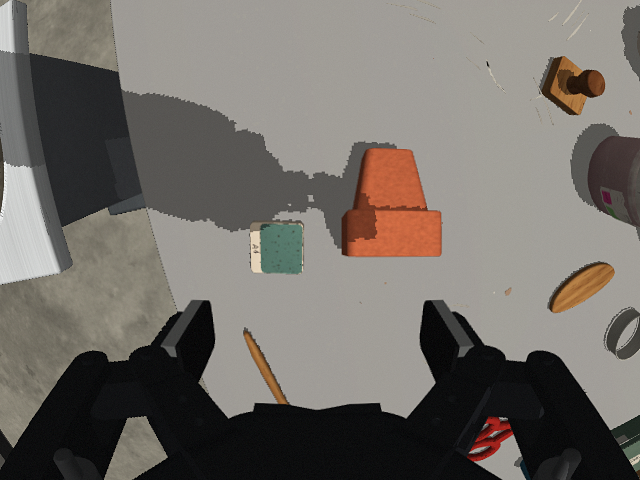

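The pot is at (200, 392) with its axis vertical in the wrist view. The tile lies to its left at (248, 277) and is only 9 mm high, so the fingertips pass above it.

```bash
python3 -m creep '{"hand":[85,85,85,85,85],"delta_pos":[[-0.0045,0.033,0],[-0.004,0.0317,0],[0,0,0],[0,0,0.03],[0,0,0.03]],"turn":[0,0,0,0,0]}' 20
python3 -m creep '{"hand":[85,85,85,85,85],"delta_pos":[[0,0,0.03],[0,0,0.02],[0,0,0],[0,0,0],[0,0,0]],"turn":[0,0,0,0,0]}' 20
python3 -c "
from h import *
plan([.4833,-.1662,.025],-9.93);snap('wrist','w9.png')"
```

```text
clock: 24.73
tcp_pos: [0.4856, -0.1656, 0.1302]
orientation: [0.001, 0.766, 0.643, 0.0]
wrist_force: [0.5, -0.0, -0.9]
finger_gap: 0.0848
clock: 25.15
tcp_pos: [0.485, -0.1651, 0.091]
orientation: [0.0, 0.766, 0.643, 0.0]
wrist_force: [0.1, -0.4, 0.2]
finger_gap: 0.0849
t 25.15 tcp [ 485.  -165.1   91. ] jaw -9.90 gap 84.9 F [ 0.1 -0.4  0.2] j6 72
 turn units total 0.005 (turn 0.0 deg)
 shift before turn [-0.0017 -0.0019  0.0825]
 shift after turn [-0.0017 -0.0019  0.0825]
```

View pics/w9.png

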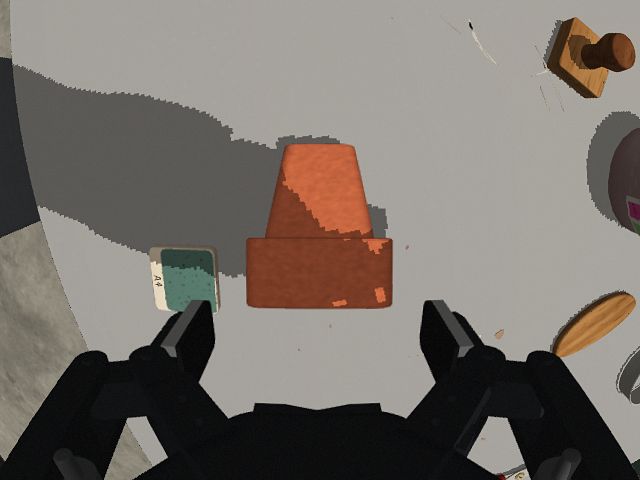

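The collar spans columns 247–392, centred between the fingers. I'll descend, grip and lift.

```bash
python3 -m creep '{"hand":[85,85,85,85,85],"delta_pos":[[-0.001,-0.0005,0.025],[0,0,0.025],[0,0,0.02],[0,0,0.0115],[0,0,0]],"turn":[0,0,0,0,0]}' 20
for i in 1 2; do python3 -m creep '{"hand":[62,62,62,62,62],"delta_pos":[[0,0,0],[0,0,0],[0,0,0],[0,0,0],[0,0,0]],"turn":[0,0,0,0,0]}' 20; done
python3 -m creep '{"hand":[62,62,62,62,62],"delta_pos":[[0,0,-0.01],[0,0,-0.01],[0,0,-0.01],[0,0,-0.01],[0,0,-0.01]],"turn":[0,0,0,0,0]}' 20
python3 -m creep '{"hand":[62,62,62,62,62],"delta_pos":[[0,0,-0.015],[0,0,-0.015],[0,0,0],[0,0,0],[0,0,0]],"turn":[0,0,0,0,0]}' 20
python3 -c "
from h import *
plan();snap('wrist','w10.png');snap('side','s10.png')
i=cv2.imread('pics/s10.png')[140:290,260:460];cv2.imwrite('pics/s10z.png',cv2.resize(i,None,fx=4,fy=4,interpolation=cv2.INTER_CUBIC))"
```

```text
clock: 25.62
tcp_pos: [0.4835, -0.1655, 0.0244]
orientation: [-0.001, 0.766, 0.643, -0.0]
wrist_force: [-0.0, -1.1, 0.1]
finger_gap: 0.0848
clock: 26.03
tcp_pos: [0.4854, -0.1664, 0.0265]
orientation: [0.001, 0.766, 0.643, 0.001]
wrist_force: [-0.2, -0.0, 5.7]
finger_gap: 0.0679
clock: 26.45
tcp_pos: [0.4854, -0.1664, 0.0264]
orientation: [0.001, 0.766, 0.643, 0.001]
wrist_force: [0.8, -0.0, 6.6]
finger_gap: 0.0677
clock: 26.87
tcp_pos: [0.484, -0.1657, 0.066]
orientation: [-0.0, 0.766, 0.643, -0.0]
wrist_force: [0.1, 0.2, -2.3]
finger_gap: 0.0677
clock: 27.28
tcp_pos: [0.4839, -0.1657, 0.0889]
orientation: [-0.0, 0.766, 0.643, -0.0]
wrist_force: [-0.2, 0.7, -2.5]
finger_gap: 0.0675
t 27.28 tcp [ 483.9 -165.7   88.9] jaw -9.91 gap 67.5 F [-0.2  0.7 -2.5] j6 72
```

View pics/w10.png

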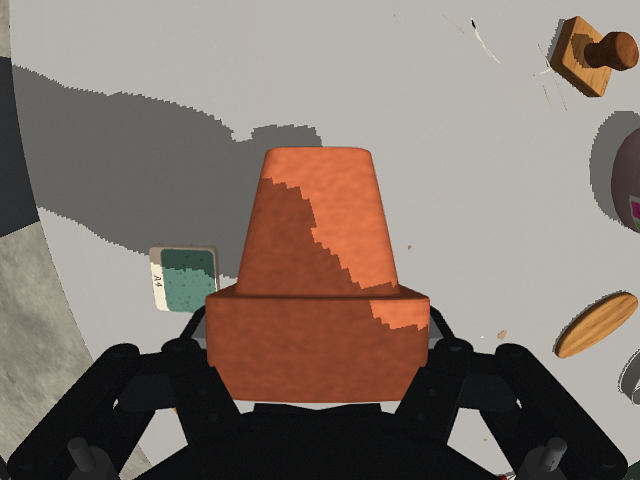

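View pics/s10z.png

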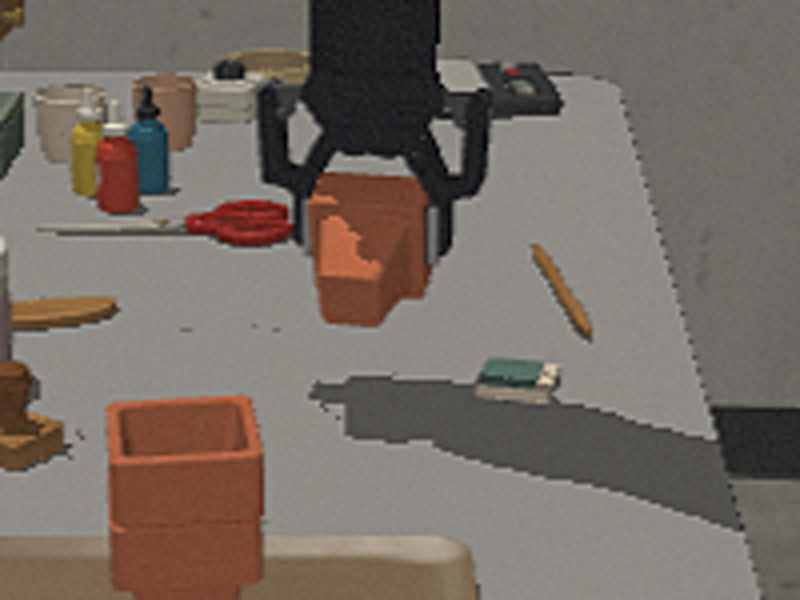

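The pot came up rigidly at 18° without swinging. I'll turn it upright by bracing its base against the fixed board's edge, so I need that edge line.

```bash
python3 - <<'E'
from h import *
c=dict(np.load('/tmp/top0.png.npz')); w=cloud(c)
hsv=cv2.cvtColor(c['pixels'],cv2.COLOR_RGB2HSV)
pts=[]
for r in range(175,276,10):
    row=hsv[r,225:330,1].astype(int); 
    k=np.where(row>50)[0]; k=k[k<60].max()+225
    p=w[r,k]; pts.append(p); print(r,k,p.round(4))
p=np.array(pts); f=np.polyfit(p[:,0],p[:,1],1); print('edge y = %.4f*x+%.4f'%tuple(f), np.degrees(np.arctan(f[0])), np.abs(np.polyval(f,p[:,0])-p[:,1]).max())
print('at x=.49', np.polyval(f,.49))
E
```

```text
175 269 [0.677  0.0555 0.0081]
185 269 [0.6548 0.0552 0.0042]
195 269 [0.631  0.0544 0.0067]
205 270 [0.6078 0.0515 0.0077]
215 270 [0.5849 0.0508 0.0083]
225 270 [0.5625 0.0504 0.0064]
235 270 [0.54   0.0499 0.0057]
245 271 [0.5172 0.0469 0.0082]
255 271 [0.4951 0.0464 0.0063]
265 271 [0.473  0.046  0.0046]
275 272 [0.4508 0.0431 0.0068]
edge y = 0.0534*x+0.0199 3.0571631690831107 0.0010916190815848242
at x=.49 0.04610662071081563
```

```bash
python3 -c "
from h import *
plan([.493,-.021,.0889],3)"
python3 -m creep '{"hand":[62,62,62,62,62],"delta_pos":[[0,0,0],[0,0,0],[0,0,0],[0,0,0],[0,0,0]],"turn":[-0.86,-0.86,-0.86,0,0]}' 25
python3 -c "
from h import *
plan([.493,-.021,.0889],3)"
```

```text
t 27.38 tcp [ 483.5 -165.5   88.4] jaw -9.92 gap 67.6 F [ 0.7 -0.3 -3.3] j6 72
 turn units total -2.583 (turn -12.9 deg)
 shift before turn [ 0.18   -0.0194 -0.0005]
 shift after turn [ 0.1797  0.0213 -0.0006]
clock: 27.8
tcp_pos: [0.4837, -0.1656, 0.0885]
orientation: [-0.001, 0.689, 0.725, -0.0]
wrist_force: [-0.1, 0.2, -3.2]
finger_gap: 0.0673
t 27.80 tcp [ 483.7 -165.6   88.5] jaw 2.86 gap 67.3 F [-0.1  0.2 -3.2] j6 59
 turn units total -0.027 (turn -0.1 deg)
 shift before turn [ 0.1799  0.0206 -0.0004]
 shift after turn [ 0.1799  0.021  -0.0004]
```

```bash
python3 -m creep '{"hand":[62,62,62,62,62],"delta_pos":[[0.036,0.0042,0],[0.036,0.0042,0],[0.036,0.0042,0],[0.036,0.0042,0],[0.036,0.0042,0]],"turn":[0,0,0,0,0]}' 25
python3 -m creep '{"hand":[62,62,62,62,62],"delta_pos":[[0,0,0.012],[0,0,0.02],[0,0,0.02],[0,0,0.014],[0,0,0.006]],"turn":[0,0,0,0,0]}' 25
python3 -m creep '{"hand":[62,62,62,62,62],"delta_pos":[[0,0,0.002],[0,0,0.001],[0,0,0.001],[0,0,0.0005],[0,0,0]],"turn":[0,0,0,0,0]}' 25
python3 -m creep '{"hand":[85,85,85,85,85],"delta_pos":[[0,0,0],[0,0,0],[0,0,0],[0,0,0],[0,0,-0.03]],"turn":[0,0,0,0,0]}' 25
python3 -m creep '{"hand":[85,85,85,85,85],"delta_pos":[[0,0,-0.04],[0,0,-0.04],[0,0,0],[0,0,0],[0,0,0]],"turn":[0,0,0,0,0]}' 25
python3 -c "
from h import *
plan();snap('wrist','w11.png');snap('side','s11.png')
i=cv2.imread('pics/s11.png')[140:290,260:460];cv2.imwrite('pics/s11z.png',cv2.resize(i,None,fx=4,fy=4,interpolation=cv2.INTER_CUBIC))"
```

```text
clock: 28.22
tcp_pos: [0.4932, -0.0199, 0.0889]
orientation: [-0.0, 0.689, 0.724, -0.0]
wrist_force: [0.7, -0.0, -2.3]
finger_gap: 0.0676
clock: 28.63
tcp_pos: [0.492, -0.0209, 0.0296]
orientation: [-0.001, 0.689, 0.725, -0.001]
wrist_force: [0.2, 1.0, -3.4]
finger_gap: 0.0678
clock: 29.05
tcp_pos: [0.494, -0.0213, 0.0285]
orientation: [0.0, 0.689, 0.725, 0.0]
wrist_force: [-0.2, 0.2, -2.7]
finger_gap: 0.0675
clock: 29.47
tcp_pos: [0.4905, -0.0206, 0.049]
orientation: [-0.003, 0.689, 0.725, -0.002]
wrist_force: [-0.8, 0.1, -0.1]
finger_gap: 0.0849
clock: 29.88
tcp_pos: [0.4934, -0.0211, 0.1158]
orientation: [0.0, 0.688, 0.725, 0.0]
wrist_force: [0.1, -0.2, 0.2]
finger_gap: 0.0852
t 29.88 tcp [493.4 -21.1 115.8] jaw 2.99 gap 85.2 F [ 0.1 -0.2  0.2] j6 75
```

View pics/w11.png

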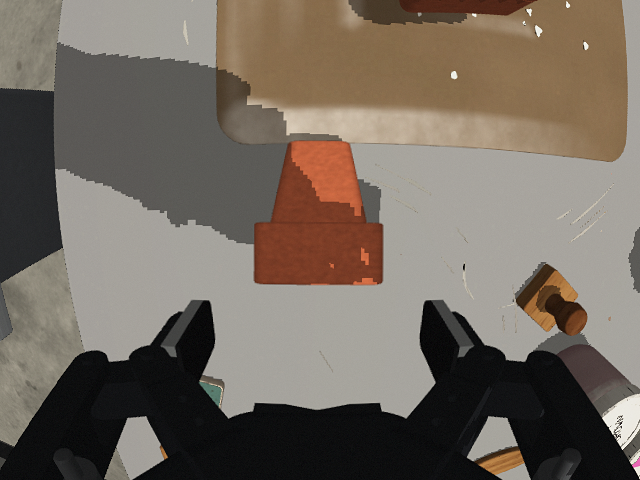

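View pics/s11z.png

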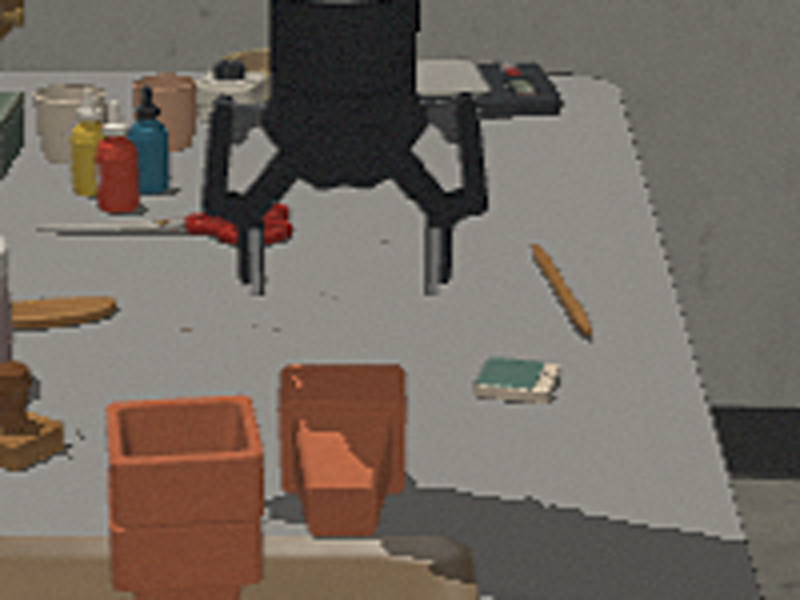

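The pot lies square in front of the board with its base about 10 mm from the edge. I'll regrip high on the collar near its step, which gives a longer lever, and brace the base on the edge.

```bash
python3 -m creep '{"hand":[85,85,85,85,85],"delta_pos":[[0.0185,0,0.01],[0,0,0.025],[0,0,0.025],[0,0,0.014],[0,0,0]],"turn":[0,0,0,0,0]}' 20
for i in 1 2; do python3 -m creep '{"hand":[62,62,62,62,62],"delta_pos":[[0,0,0],[0,0,0],[0,0,0],[0,0,0],[0,0,0]],"turn":[0,0,0,0,0]}' 20; done
python3 -m creep '{"hand":[62,62,62,62,62],"delta_pos":[[0.003,0,-0.0015],[0.003,0,0],[0.003,0,0],[0.002,0,0],[0,0,0]],"turn":[0,0,0,0,0]}' 20
python3 -m creep '{"hand":[62,62,62,62,62],"delta_pos":[[0.0051,0,-0.0039],[0.0061,0,-0.0039],[0.0064,0,-0.0033],[0.0066,0,-0.0028],[0,0,0]],"turn":[0,0,0,0,0]}' 20
python3 -c "
from h import *
plan();snap('wrist','w12.png');snap('side','s12.png')
i=cv2.imread('pics/s12.png')[140:290,260:460];cv2.imwrite('pics/s12z.png',cv2.resize(i,None,fx=4,fy=4,interpolation=cv2.INTER_CUBIC))"
```

```text
clock: 30.4
tcp_pos: [0.4893, -0.0057, 0.053]
orientation: [-0.003, 0.688, 0.725, -0.002]
wrist_force: [0.8, 0.8, 0.1]
finger_gap: 0.0847
clock: 30.82
tcp_pos: [0.4927, -0.0064, 0.057]
orientation: [0.0, 0.688, 0.725, 0.0]
wrist_force: [-0.1, 0.1, -2.6]
finger_gap: 0.0676
clock: 31.23
tcp_pos: [0.4927, -0.0064, 0.0568]
orientation: [0.0, 0.688, 0.725, 0.0]
wrist_force: [0.3, 0.8, -2.6]
finger_gap: 0.0675
clock: 31.65
tcp_pos: [0.4924, 0.0015, 0.0584]
orientation: [0.001, 0.688, 0.725, -0.001]
wrist_force: [-1.6, -4.7, -0.0]
finger_gap: 0.0674
clock: 32.07
tcp_pos: [0.4914, 0.0226, 0.0697]
orientation: [0.0, 0.688, 0.726, 0.0]
wrist_force: [0.4, -3.2, -1.3]
finger_gap: 0.0671
t 32.07 tcp [491.4  22.6  69.7] jaw 3.05 gap 67.1 F [ 0.4 -3.2 -1.3] j6 80
```

View pics/w12.png

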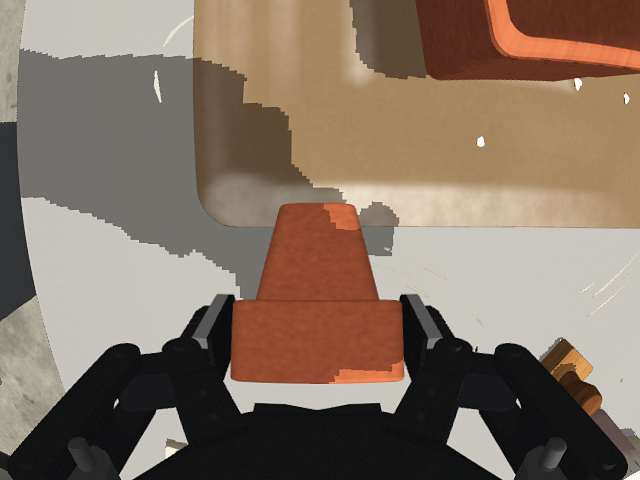

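View pics/s12z.png

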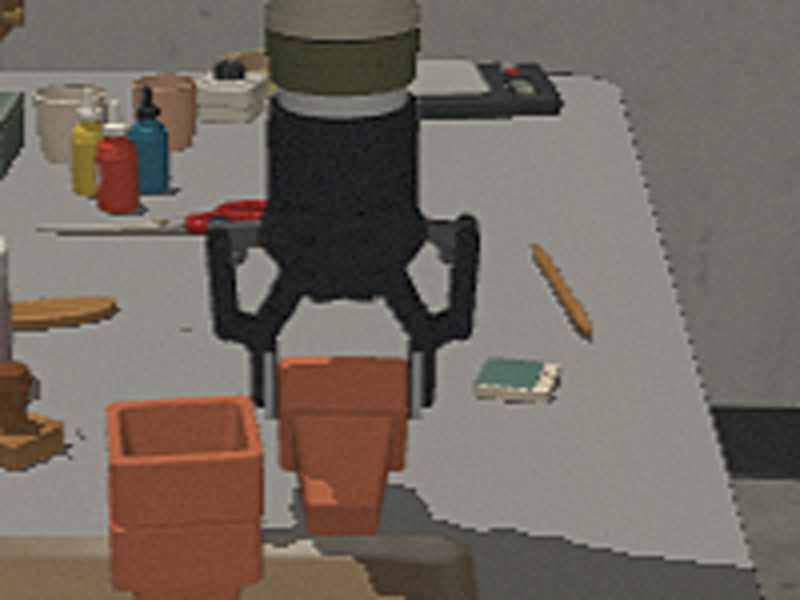

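It works: the pot is pivoting between the pads with only 3–5 N on the edge. I'll continue the arc.

```bash
python3 -m creep '{"hand":[62,62,62,62,62],"delta_pos":[[0.0069,0,-0.0022],[0.007,0,-0.0015],[0.0071,0,-0.001],[0.0072,0,-0.0006],[0,0,0]],"turn":[0,0,0,0,0]}' 20
python3 -m creep '{"hand":[62,62,62,62,62],"delta_pos":[[0.0072,0,-0.0003],[0.0072,0,0.0002],[0,0,0],[0,0,0],[0,0,0]],"turn":[0,0,0,0,0]}' 20
python3 -c "
from h import *
plan();snap('wrist','w13.png');snap('side','s13.png')
i=cv2.imread('pics/s13.png')[140:290,260:460];cv2.imwrite('pics/s13z.png',cv2.resize(i,None,fx=4,fy=4,interpolation=cv2.INTER_CUBIC))"
```

```text
clock: 32.58
tcp_pos: [0.4902, 0.0454, 0.0736]
orientation: [0.0, 0.688, 0.726, 0.0]
wrist_force: [0.4, -3.3, 0.7]
finger_gap: 0.0676
clock: 33.0
tcp_pos: [0.4894, 0.0563, 0.0734]
orientation: [-0.0, 0.688, 0.725, 0.0]
wrist_force: [1.7, -0.9, 0.0]
finger_gap: 0.0673
t 33.00 tcp [489.4  56.3  73.4] jaw 3.01 gap 67.3 F [ 1.7 -0.9  0. ] j6 84
```

View pics/w13.png

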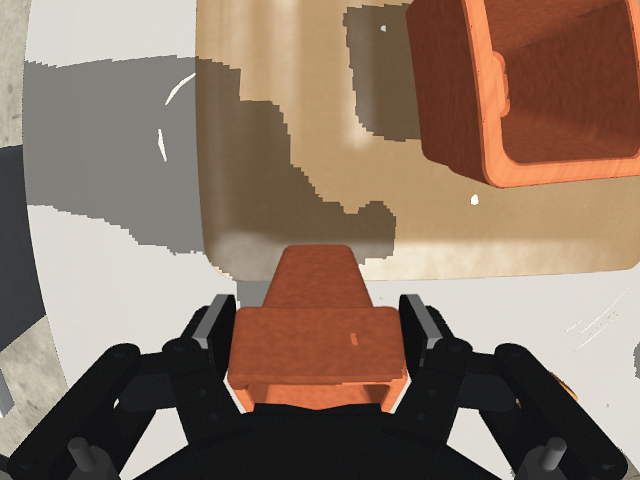

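View pics/s13z.png

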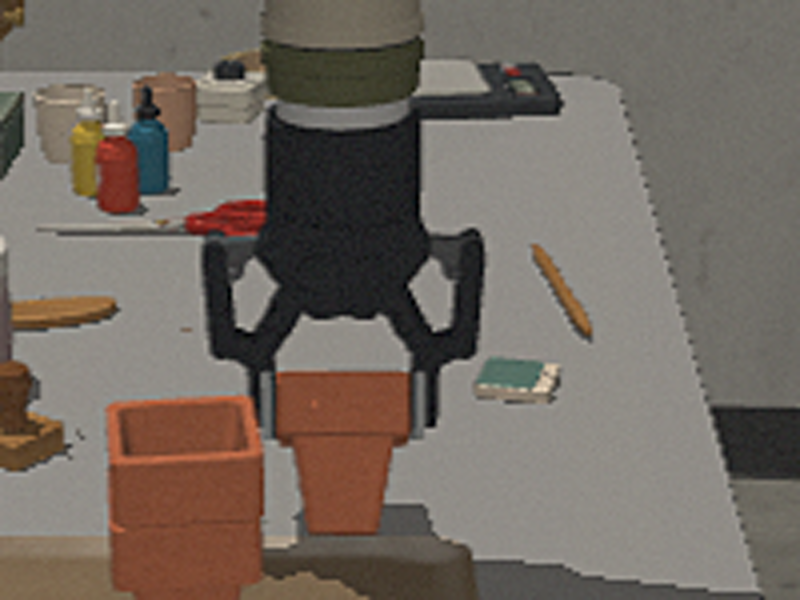

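The mouth is opening upward and the force is still low. I'll measure the tilt.

```bash
cat >> h.py <<'E'
def tilt(f,x0=.49,wy=.02):
    c=dict(np.load('/tmp/'+f+'.npz')); w=cloud(c); hsv=cv2.cvtColor(c['pixels'],cv2.COLOR_RGB2HSV)
    m=(hsv[...,1]>120)&((hsv[...,0]<14)|(hsv[...,0]>172))&(abs(w[...,0]-x0)<wy)&(w[...,1]<.115)&(w[...,1]>-.15)&(w[...,2]>.008)
    P=w[m]*1000
    print('n',len(P),'z',np.percentile(P[:,2],[1,99]).round(0),'y',np.percentile(P[:,1],[1,99]).round(0))
    for z in range(4,125,6):
        s=P[abs(P[:,2]-z)<3]
        if len(s)>3: print(z,np.median(s[:,1]).round(1),s[:,1].max().round(1),len(s))
E
python3 -c "
from h import *
tilt('s13.png')"
```

```text
n 802 z [11. 97.] y [46. 74.]
10 56.4 59.7 14
22 72.2 75.5 35
28 70.5 76.6 57
34 68.6 73.8 63
40 65.8 69.8 66
46 64.3 67.5 61
52 61.8 68.3 63
58 60.3 65.2 61
64 57.3 61.4 62
70 61.7 64.9 36
76 59.8 64.6 71
82 55.5 60.3 66
88 52.7 58.8 68
94 48.9 54.6 72
100 48.2 51.0 7
```

The wall slopes put the axis about 61° up, past the angle where pressing down helps. I'll continue the arc so the base lands on the board.

```bash
python3 -m creep '{"hand":[62,62,62,62,62],"delta_pos":[[0.0071,0,0.0009],[0.007,0,0.0015],[0.0069,0,0.0022],[0.0066,0,0.0028],[0,0,0]],"turn":[0,0,0,0,0]}' 20
python3 -c "
from h import *
plan();snap('side','s14.png');tilt('s14.png')
i=cv2.imread('pics/s14.png')[140:290,260:460];cv2.imwrite('pics/s14z.png',cv2.resize(i,None,fx=4,fy=4,interpolation=cv2.INTER_CUBIC))"
```

```text
clock: 33.52
tcp_pos: [0.4884, 0.0791, 0.0675]
orientation: [-0.0, 0.688, 0.726, 0.0]
wrist_force: [0.7, -1.8, 4.7]
finger_gap: 0.0671
t 33.52 tcp [488.4  79.1  67.5] jaw 3.06 gap 67.1 F [ 0.7 -1.8  4.7] j6 87
n 841 z [15. 93.] y [12. 82.]
16 76.3 79.3 38
22 76.6 80.5 51
28 75.6 79.3 55
34 75.0 78.6 58
40 75.2 78.5 55
46 75.2 80.2 53
52 74.5 77.9 54
58 74.1 78.8 45
64 80.7 83.9 41
70 77.7 83.7 101
76 74.4 82.3 125
82 76.4 81.3 64
88 75.0 79.3 64
94 74.0 76.9 37
```

View pics/s14z.png

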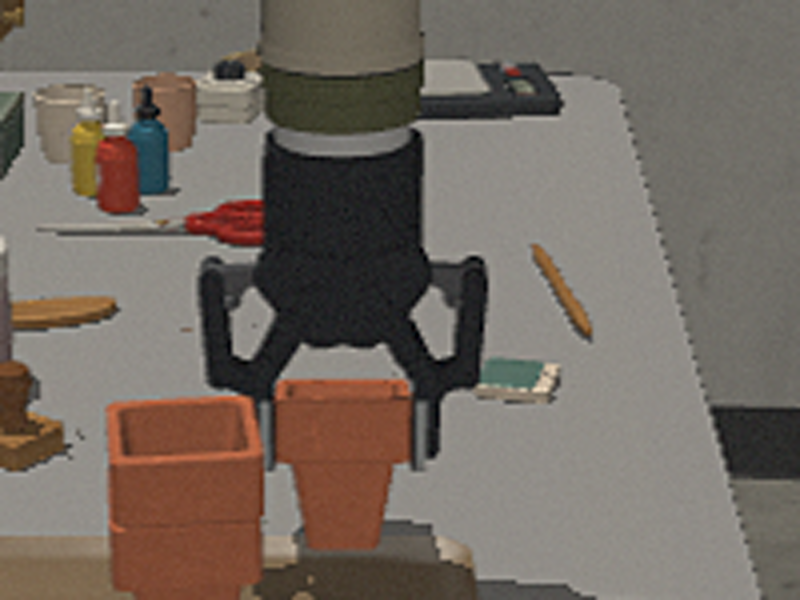

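The tilt is now about 13°. I'll finish with the last part of the arc.

```bash
python3 -m creep '{"hand":[62,62,62,62,62],"delta_pos":[[0.005,0,0.0033],[0.005,0,0.0037],[0.0045,0,0.0037],[0,0,0],[0,0,0]],"turn":[0,0,0,0,0]}' 20
python3 -c "
from h import *
plan();snap('side','s15.png');tilt('s15.png')"
```

```text
clock: 33.98
tcp_pos: [0.4881, 0.0911, 0.06]
orientation: [-0.001, 0.688, 0.726, 0.002]
wrist_force: [-1.0, 3.5, 11.8]
finger_gap: 0.0675
t 33.98 tcp [488.1  91.1  60. ] jaw 3.07 gap 67.5 F [-1.   3.5 11.8] j6 88
n 898 z [10. 88.] y [24. 93.]
10 78.5 82.3 36
16 78.7 82.3 49
22 79.3 82.0 46
28 79.7 82.6 50
34 80.4 84.3 48
40 81.0 86.4 57
46 81.4 84.6 54
52 82.6 85.5 34
58 90.1 93.9 37
64 88.4 94.3 88
70 86.3 93.6 115
76 86.0 94.0 121
82 84.6 93.1 111
88 87.8 92.7 52
```

The tilt is about 3°, with the base on the board. I'll release and let it settle, then look.

```bash
python3 -m creep '{"hand":[66,68.5,70,75,85],"delta_pos":[[0,0,0],[0,0,0],[0,0,0],[0,0,0],[0,0,0]],"turn":[0,0,0,0,0]}' 20
python3 -m creep '{"hand":[85,85,85,85,85],"delta_pos":[[0,0,0],[0,0,-0.025],[0,0,-0.04],[-0.015,0,-0.04],[-0.018,0,-0.01]],"turn":[0,0,0,0,0]}' 20
python3 -m creep '{"hand":[85,85,85,85,85],"delta_pos":[[0,0,0],[0,0,0],[0,0,0],[0,0,0],[0,0,0]],"turn":[0,0,0,0,0]}' 20
python3 -c "
from h import *
plan();snap('wrist','w16.png');snap('side','s16.png');tilt('s16.png')
c=dict(np.load('/tmp/w16.png.npz'));print(c['origin'],c['orientation'])
i=cv2.imread('pics/s16.png')[190:340,260:460];cv2.imwrite('pics/s16z.png',cv2.resize(i,None,fx=4,fy=4,interpolation=cv2.INTER_CUBIC))"
```

```text
clock: 34.45
tcp_pos: [0.487, 0.0896, 0.0584]
orientation: [-0.001, 0.688, 0.725, -0.0]
wrist_force: [0.0, -0.6, 1.1]
finger_gap: 0.0842
clock: 34.87
tcp_pos: [0.4912, 0.0634, 0.1553]
orientation: [0.002, 0.688, 0.726, 0.002]
wrist_force: [1.0, -0.3, 0.7]
finger_gap: 0.0852
clock: 35.28
tcp_pos: [0.488, 0.0635, 0.1497]
orientation: [-0.001, 0.688, 0.725, -0.001]
wrist_force: [-0.5, 0.4, -0.1]
finger_gap: 0.0852
t 35.28 tcp [488.   63.5 149.7] jaw 3.02 gap 85.2 F [-0.5  0.4 -0.1] j6 85
n 882 z [10. 85.] y [29. 97.]
10 79.2 82.6 33
16 80.1 83.4 45
22 81.3 84.6 50
28 82.0 85.9 44
34 83.3 85.6 52
40 84.7 89.3 50
46 85.2 88.8 47
52 87.3 94.0 16
58 93.8 97.2 69
64 91.6 98.7 106
70 91.2 97.4 118
76 36.8 97.2 104
82 36.7 101.2 132
88 32.1 96.2 16
[0.48460156 0.13687932 0.28141909] [0.14513941 0.98905759 0.02631795 0.00264493]
```

View pics/w16.png

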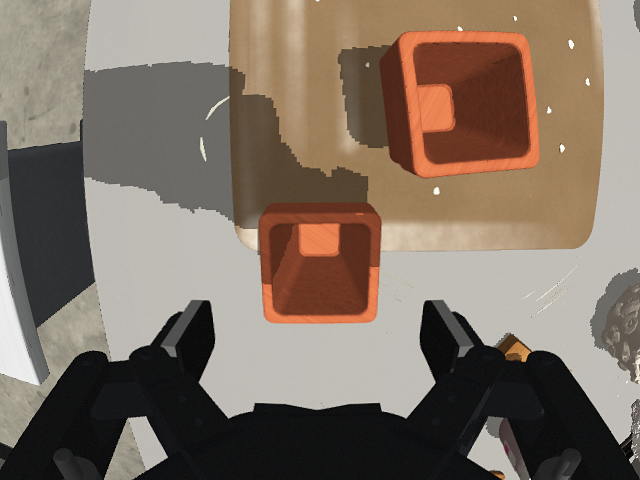

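View pics/s16z.png

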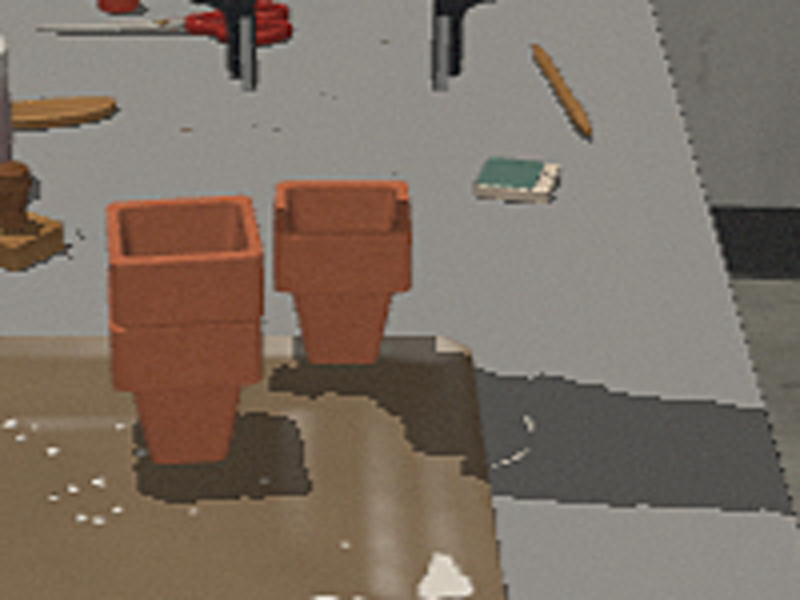

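The pot stands upright on the board's near edge; its rim is at rows 203–323, columns 261–381, about 4 mm off along tool x. I'll square it up on both axes and lift.

```bash
python3 -m creep '{"hand":[85,85,85,85,85],"delta_pos":[[-0.005,0,0.015],[0,0,0.03],[0,0,0.03],[0,0,0.019],[0,0,0]],"turn":[0,0,0,0,0]}' 20
for i in 1 2; do python3 -m creep '{"hand":[62,62,62,62,62],"delta_pos":[[0,0,0],[0,0,0],[0,0,0],[0,0,0],[0,0,0]],"turn":[0,0,0,0,0]}' 20; done
python3 -m creep '{"hand":[85,85,85,85,85],"delta_pos":[[0,0,0],[0,0,0],[0,0,0],[0,0,-0.04],[0,0,-0.035]],"turn":[0,0,0,0,0]}' 20
for i in 1 2 3; do python3 -m creep '{"hand":[85,85,85,85,85],"delta_pos":[[0,0,0],[0,0,0],[0,0,0],[0,0,0],[0,0,0]],"turn":[-1,-1,-1,-1,-1]}'; done
python3 -m creep '{"hand":[85,85,85,85,85],"delta_pos":[[0,0,0],[0,0,0],[0,0,0],[0,0,0],[0,0,0]],"turn":[-1,-1,-1,0,0]}'
python3 -c "
from h import *
plan();snap('wrist','w17.png')"
```

```text
clock: 35.8
tcp_pos: [0.4863, 0.0594, 0.0723]
orientation: [-0.003, 0.688, 0.725, -0.002]
wrist_force: [-0.4, -0.7, 0.1]
finger_gap: 0.0847
clock: 36.22
tcp_pos: [0.4896, 0.0591, 0.0763]
orientation: [0.0, 0.688, 0.725, 0.0]
wrist_force: [-0.6, -0.1, -2.7]
finger_gap: 0.0672
clock: 36.63
tcp_pos: [0.4895, 0.0591, 0.0762]
orientation: [0.0, 0.688, 0.725, 0.0]
wrist_force: [0.1, 0.9, 2.8]
finger_gap: 0.0676
clock: 37.05
tcp_pos: [0.4877, 0.0591, 0.1351]
orientation: [-0.002, 0.688, 0.725, -0.001]
wrist_force: [0.6, 0.1, 0.5]
finger_gap: 0.0848
clock: 37.47
tcp_pos: [0.4893, 0.059, 0.1357]
orientation: [0.0, 0.513, 0.858, 0.0]
wrist_force: [-0.3, 0.1, 0.5]
finger_gap: 0.0851
clock: 37.88
tcp_pos: [0.4892, 0.0591, 0.1356]
orientation: [-0.0, 0.315, 0.949, 0.0]
wrist_force: [0.1, 0.2, -0.0]
finger_gap: 0.085
clock: 38.3
tcp_pos: [0.4892, 0.0591, 0.1356]
orientation: [-0.0, 0.102, 0.995, 0.0]
wrist_force: [0.5, 0.5, 0.3]
finger_gap: 0.085
clock: 38.72
tcp_pos: [0.4892, 0.0591, 0.1356]
orientation: [-0.0, -0.025, 1.0, 0.0]
wrist_force: [-0.1, -0.2, -0.1]
finger_gap: 0.0849
t 38.72 tcp [489.2  59.1 135.6] jaw 92.84 gap 84.9 F [-0.1 -0.2 -0.1] j6 -5
```

View pics/w17.png

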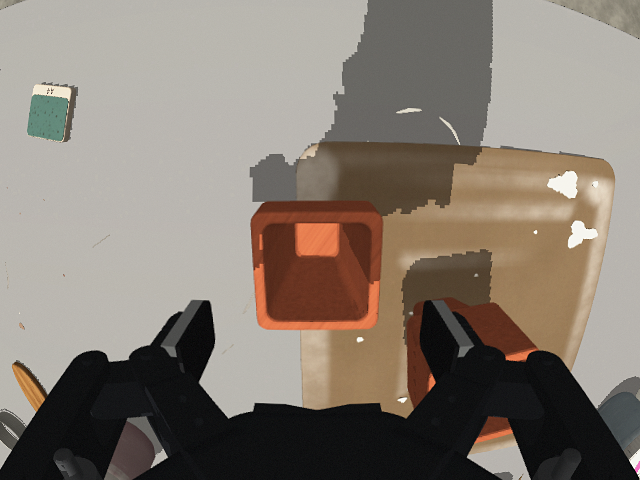

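The pot is between the fingers (columns 251–382), and the right finger clears the stack by about 2 cm in x. I'll descend, grip at 40 N and lift.

```bash
python3 -m creep '{"hand":[85,85,85,85,85],"delta_pos":[[0,0,0.02],[0,0,0.025],[0,0,0.02],[0,0,0.01],[0,0,0]],"turn":[0,0,0,0,0]}' 20
for i in 1 2; do python3 -m creep '{"hand":[60,60,60,60,60],"delta_pos":[[0,0,0],[0,0,0],[0,0,0],[0,0,0],[0,0,0]],"turn":[0,0,0,0,0]}' 40; done
python3 -c "
from h import *
plan()"
python3 -m creep '{"hand":[60,60,60,60,60],"delta_pos":[[0,0,-0.01],[0,0,-0.03],[0,0,-0.04],[0,0,-0.04],[0,0,-0.04]],"turn":[0,0,0,0,0]}' 40
python3 -m creep '{"hand":[60,60,60,60,60],"delta_pos":[[0,0,-0.02],[0,0,0],[0,0,0],[0,0,0],[0,0,0]],"turn":[-0.75,-0.75,0,0,0]}' 40
python3 -c "
from h import *
plan([.5553,.1579,.22],100.2)"
```

```text
clock: 39.18
tcp_pos: [0.4877, 0.0591, 0.074]
orientation: [-0.002, -0.025, 1.0, 0.0]
wrist_force: [-0.5, 0.8, -0.8]
finger_gap: 0.0851
clock: 39.6
tcp_pos: [0.4902, 0.059, 0.0767]
orientation: [0.001, -0.026, 1.0, -0.0]
wrist_force: [0.1, -0.4, 3.2]
finger_gap: 0.0668
clock: 40.02
tcp_pos: [0.4902, 0.059, 0.0767]
orientation: [0.001, -0.026, 1.0, -0.0]
wrist_force: [-0.2, -0.4, 6.0]
finger_gap: 0.0666
t 40.02 tcp [490.2  59.   76.7] jaw 92.98 gap 66.6 F [-0.2 -0.4  6. ] j6 -5
clock: 40.43
tcp_pos: [0.488, 0.0591, 0.2046]
orientation: [-0.001, -0.026, 1.0, 0.0]
wrist_force: [1.0, -0.1, -2.9]
finger_gap: 0.0668
clock: 40.85
tcp_pos: [0.4882, 0.0591, 0.2187]
orientation: [-0.001, -0.091, 0.996, 0.0]
wrist_force: [-0.2, -0.4, -2.4]
finger_gap: 0.0668
t 40.85 tcp [488.2  59.1 218.7] jaw 100.40 gap 66.8 F [-0.2 -0.4 -2.4] j6 -13
 turn units total 0.039 (turn 0.2 deg)
 shift before turn [-0.1047  0.1063 -0.0018]
 shift after turn [-0.1044  0.1067 -0.0018]
```

```bash
python3 -m creep '{"hand":[60,60,60,60,60],"delta_pos":[[-0.0209,0.0213,0],[-0.0209,0.0213,0],[-0.0209,0.0213,0],[-0.0209,0.0213,0],[-0.021,0.0212,0]],"turn":[0.04,0,0,0,0]}' 40
python3 -m creep '{"hand":[60,60,60,60,60],"delta_pos":[[0,0,0],[0,0,0],[0,0,0],[0,0,0],[0,0,0]],"turn":[0,0,0,0,0]}' 40
python3 -c "
from h import *
plan([.5555,.1579,.1407],100.25);snap('wrist','w18.png');snap('side','s18.png')
i=cv2.imread('pics/s18.png')[150:330,220:420];cv2.imwrite('pics/s18z.png',cv2.resize(i,None,fx=3.3,fy=3.3,interpolation=cv2.INTER_CUBIC))"
```

```text
clock: 41.27
tcp_pos: [0.556, 0.1586, 0.2183]
orientation: [-0.001, -0.089, 0.996, -0.0]
wrist_force: [0.1, 0.0, -3.2]
finger_gap: 0.0669
clock: 41.68
tcp_pos: [0.5557, 0.1571, 0.2195]
orientation: [-0.0, -0.089, 0.996, -0.0]
wrist_force: [-0.7, 0.3, -2.8]
finger_gap: 0.067
t 41.68 tcp [555.7 157.1 219.5] jaw 100.22 gap 67.0 F [-0.7  0.3 -2.8] j6 -2
 turn units total -0.007 (turn -0.0 deg)
 shift before turn [-0.      0.0011  0.0986]
 shift after turn [-0.      0.0011  0.0986]
```

View pics/w18.png

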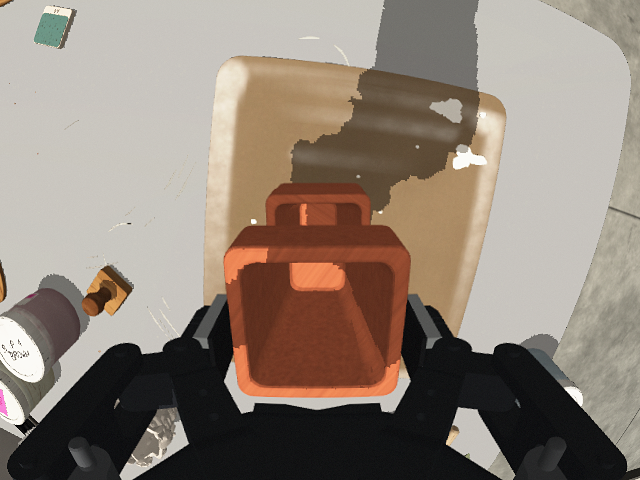

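View pics/s18z.png

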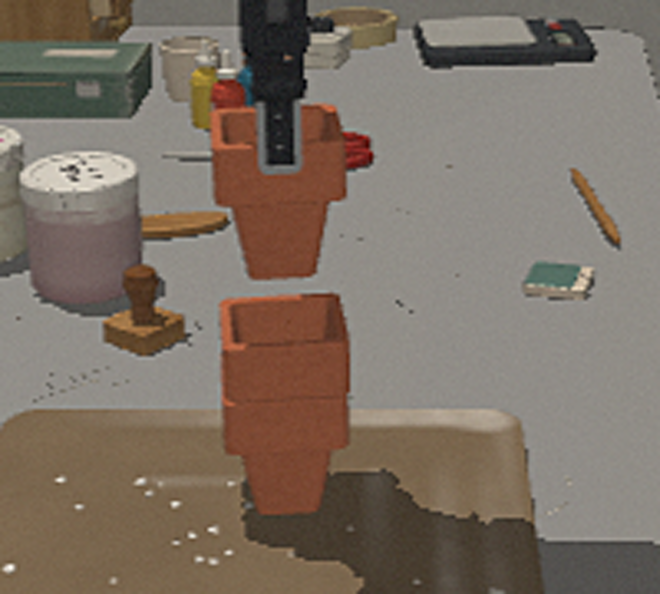

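The held pot is level and square over the stack. I'll trim by 1 mm and descend slowly.

```bash
python3 -m creep '{"hand":[60,60,60,60,60],"delta_pos":[[0,0.0011,0.007],[0,0,0.008],[0,0,0.008],[0,0,0.006],[0,0,0]],"turn":[0,0,0,0,0]}' 40
python3 -m creep '{"hand":[60,60,60,60,60],"delta_pos":[[0,0,0],[0,0,0],[0,0,0],[0,0,0],[0,0,0]],"turn":[0,0,0,0,0]}' 40
python3 -c "
from h import *
plan([.5555,.1579,.1407],100.25)"
```

```text
clock: 42.2
tcp_pos: [0.5551, 0.1585, 0.1947]
orientation: [-0.001, -0.09, 0.996, -0.0]
wrist_force: [-0.3, -0.1, -2.8]
finger_gap: 0.0672
clock: 42.62
tcp_pos: [0.5564, 0.1587, 0.1969]
orientation: [0.0, -0.09, 0.996, 0.0]
wrist_force: [0.1, 0.6, -2.6]
finger_gap: 0.0667
t 42.62 tcp [556.4 158.7 196.9] jaw 100.28 gap 66.7 F [ 0.1  0.6 -2.6] j6 -2
 turn units total 0.007 (turn 0.0 deg)
 shift before turn [ 0.0013 -0.0008  0.0702]
 shift after turn [ 0.0013 -0.0008  0.0702]
```

```bash
python3 -m creep '{"hand":[60,60,60,60,60],"delta_pos":[[0.0008,-0.0008,0],[0,0,0.005],[0,0,0.005],[0,0,0.005],[0,0,0.005]],"turn":[0,0,0,0,0]}' 40
python3 -m creep '{"hand":[60,60,60,60,60],"delta_pos":[[0,0,0.005],[0,0,0.005],[0,0,0.005],[0,0,0.004],[0,0,0]],"turn":[0,0,0,0,0]}' 40
python3 -c "
from h import *
plan([.5555,.1579,.1407],100.25)"
```

```text
clock: 43.03
tcp_pos: [0.5555, 0.1579, 0.1799]
orientation: [-0.0, -0.09, 0.996, 0.0]
wrist_force: [-0.5, 0.6, -1.4]
finger_gap: 0.0665
clock: 43.45
tcp_pos: [0.5551, 0.1579, 0.1644]
orientation: [-0.001, -0.09, 0.996, 0.0]
wrist_force: [-1.3, -0.0, -3.3]
finger_gap: 0.0665
t 43.45 tcp [555.1 157.9 164.4] jaw 100.29 gap 66.5 F [-1.3 -0.  -3.3] j6 -2
 turn units total 0.007 (turn 0.0 deg)
 shift before turn [-0.0005 -0.0001  0.0296]
 shift after turn [-0.0005 -0.0001  0.0296]
```

```bash
python3 -m creep '{"hand":[60,60,60,60,60],"delta_pos":[[0,0,0.004],[0,0,0.004],[0,0,0.004],[0,0,0.004],[0,0,0]],"turn":[0,0,0,0,0]}' 40
python3 -m creep '{"hand":[60,60,60,60,60],"delta_pos":[[0,0,0.003],[0,0,0.003],[0,0,0.002],[0,0,0],[0,0,0]],"turn":[0,0,0,0,0]}' 40
python3 -c "
from h import *
plan([.5555,.1579,.1407],100.25)"
```

```text
clock: 43.87
tcp_pos: [0.5552, 0.1579, 0.1517]
orientation: [-0.001, -0.09, 0.996, -0.0]
wrist_force: [-0.5, 0.3, -4.2]
finger_gap: 0.0668
clock: 44.28
tcp_pos: [0.5556, 0.1579, 0.146]
orientation: [-0.0, -0.09, 0.996, 0.0]
wrist_force: [0.2, -0.8, -2.8]
finger_gap: 0.0666
t 44.28 tcp [555.6 157.9 146. ] jaw 100.29 gap 66.6 F [ 0.2 -0.8 -2.8] j6 -2
 turn units total 0.007 (turn 0.0 deg)
 shift before turn [ 0.0001 -0.      0.0067]
 shift after turn [ 0.0001 -0.      0.0067]
```

```bash
python3 -m creep '{"hand":[60,60,60,60,60],"delta_pos":[[0,0,0.0016],[0,0,0.0016],[0,0,0.0012],[0,0,0.0008],[0,0,0]],"turn":[0,0,0,0,0]}' 40
python3 -m creep '{"hand":[60,60,60,60,60],"delta_pos":[[0,0,0.0008],[0,0,0.0007],[0,0,0],[0,0,0],[0,0,0]],"turn":[0,0,0,0,0]}' 40
python3 -c "
from h import *
plan([.5555,.1579,.1407],100.25)"
```

```text
clock: 44.7
tcp_pos: [0.5555, 0.1579, 0.1418]
orientation: [-0.0, -0.09, 0.996, 0.0]
wrist_force: [-0.7, 0.2, -2.5]
finger_gap: 0.0668
clock: 45.12
tcp_pos: [0.5557, 0.1579, 0.1408]
orientation: [0.0, -0.09, 0.996, 0.0]
wrist_force: [-0.5, 0.6, -2.6]
finger_gap: 0.067
t 45.12 tcp [555.7 157.9 140.8] jaw 100.29 gap 67.0 F [-0.5  0.6 -2.6] j6 -2
 turn units total 0.008 (turn 0.0 deg)
 shift before turn [ 0.0002 -0.      0.0001]
 shift after turn [ 0.0002 -0.      0.0001]
```

```bash
python3 -m creep '{"hand":[60,60,60,60,60],"delta_pos":[[0,0,0.0006],[0,0,0.0006],[0,0,0],[0,0,0],[0,0,0]],"turn":[0,0,0,0,0]}' 40
python3 -m creep '{"hand":[60,60,60,60,60],"delta_pos":[[0,0,0.0006],[0,0,0.0006],[0,0,0],[0,0,0],[0,0,0]],"turn":[0,0,0,0,0]}' 40
python3 -c "
from h import *
plan()"
```

```text
clock: 45.53
tcp_pos: [0.556, 0.158, 0.1408]
orientation: [0.001, -0.09, 0.996, 0.0]
wrist_force: [-1.7, 0.2, 6.0]
finger_gap: 0.0671
clock: 45.95
tcp_pos: [0.5563, 0.1581, 0.1408]
orientation: [0.001, -0.09, 0.996, 0.0]
wrist_force: [-3.8, -0.8, 10.3]
finger_gap: 0.0667
t 45.95 tcp [556.3 158.1 140.8] jaw 100.29 gap 66.7 F [-3.8 -0.8 10.3] j6 -2
```

It stopped at z = 0.1408, against 0.1407 expected for home, with 10 N down. I'll release, back off and inspect.

```bash
python3 -m creep '{"hand":[68,70,75,85,85],"delta_pos":[[0,0,-0.0012],[0,0,0],[0,0,0],[0,0,0],[0,0,0]],"turn":[0,0,0,0,0]}' 20
python3 -m creep '{"hand":[85,85,85,85,85],"delta_pos":[[0,0,-0.02],[0,0,-0.03],[0,0,-0.03],[0,0,-0.03],[0,0,-0.01]],"turn":[0,0,0,0,0]}' 20
python3 -m creep '{"hand":[85,85,85,85,85],"delta_pos":[[0.04,0,0],[0.04,0,0],[0.04,0,0],[0.04,0,0],[0.04,0,0]],"turn":[0,0,0,0,0]}' 20
python3 -m creep '{"hand":[85,85,85,85,85],"delta_pos":[[0,0,0],[0,0,0],[0,0,0],[0,0,0],[0,0,0]],"turn":[0,0,0,0,0]}' 20
python3 -c "
from h import *
plan();snap('top','t20.png');snap('side','s20.png')
c=dict(np.load('/tmp/s20.png.npz'));w=cloud(c)
t=cloud(dict(np.load('/tmp/t20.png.npz')));m=(t[...,2]>.13)&(t[...,2]<.16)&(abs(t[...,0]-.555)<.06)&(abs(t[...,1]-.158)<.06)
P=t[m];print('rim z',np.percentile(P[:,2],[5,50,95]).round(4),cv2.minAreaRect((P[:,:2]*1000).astype('float32')))
A=np.c_[P[:,:2]-P[:,:2].mean(0),np.ones(len(P))];print('rim plane slope',np.linalg.lstsq(A,P[:,2],rcond=None)[0].round(4))
i=cv2.imread('pics/s20.png')[150:330,220:420];cv2.imwrite('pics/s20z.png',cv2.resize(i,None,fx=3.3,fy=3.3,interpolation=cv2.INTER_CUBIC))"
```

```text
clock: 46.37
tcp_pos: [0.5556, 0.1579, 0.1395]
orientation: [-0.0, -0.09, 0.996, 0.0]
wrist_force: [1.1, 0.4, -1.0]
finger_gap: 0.0851
clock: 46.78
tcp_pos: [0.5571, 0.1582, 0.2394]
orientation: [0.003, -0.09, 0.996, 0.0]
wrist_force: [0.5, 0.2, 0.2]
finger_gap: 0.0851
clock: 47.2
tcp_pos: [0.3964, 0.1291, 0.2348]
orientation: [-0.001, -0.09, 0.996, 0.0]
wrist_force: [0.1, -0.2, 0.3]
finger_gap: 0.0847
clock: 47.62
tcp_pos: [0.3994, 0.1295, 0.2356]
orientation: [0.0, -0.09, 0.996, 0.0]
wrist_force: [-0.4, -0.2, 0.5]
finger_gap: 0.085
t 47.62 tcp [399.4 129.5 235.6] jaw 100.28 gap 85.0 F [-0.4 -0.2  0.5] j6 -3
rim z [0.1324 0.1484 0.1524] ((554.3422241210938, 156.96627807617188), (68.86012268066406, 68.58493041992188), 10.00644588470459)
rim plane slope [-0.0067 -0.0068  0.1457]
```

View pics/s20z.png

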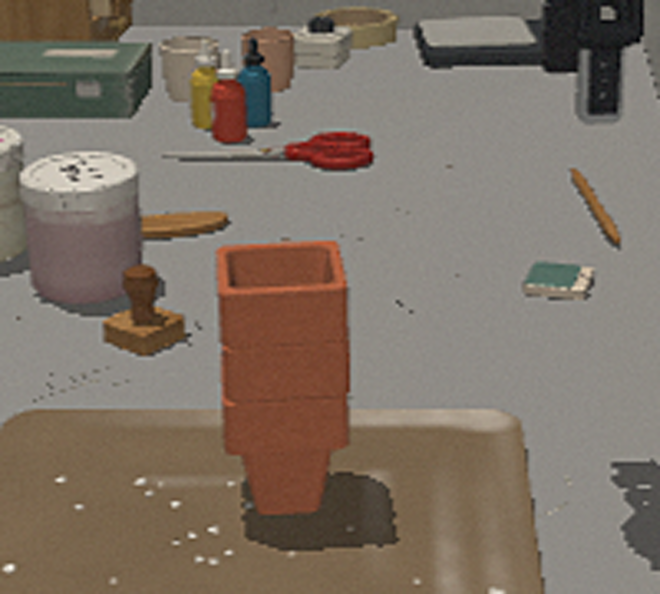

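View pics/t20.png

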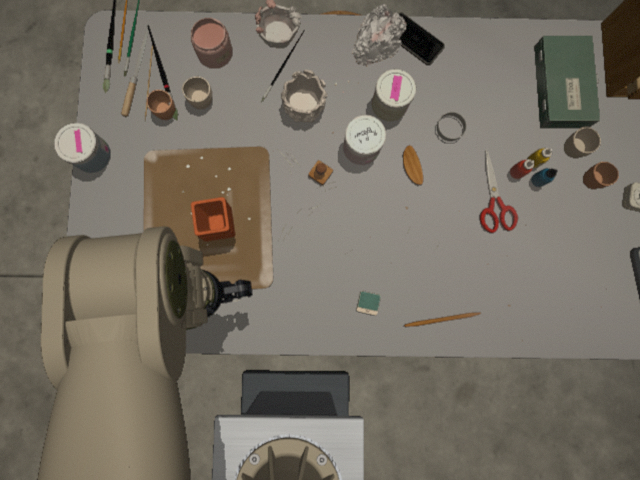

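The stack is straight, with two thin, even seams in the side view. The rim is at about 0.15 m, as expected, and the tile, stamp, rib and tool haven't moved. Handing in.

```bash
python3 -c "
from workcell import env
print(env.get_state()['clock']); env.hand_in()"
```

```text
47.7167
the job is handed in; nothing more can be done
```

All three pots now stand as one upright stack on the brown board, and I handed the job in at 47.7 s of the allowed 72 s.

- **pot_board:** I squeezed it lightly along both axes to find its exact position, which shifted it by about 1–2 mm.
- **pot_upright:** I squared it the same way, lifted it and lowered it in. It came to rest at the calculated height with about 5 N down.
- **pot_lying:** It would not swing upright when lifted. I braced its base against the board's edge and turned it up between the pads, with 3–12 N of wrist force. It stood on the board for a moment before I squared it and nested it last. It stopped within 0.1 mm of the calculated height at 10 N.

**Last checks:**
- The side view shows a straight stack with two thin, even seams.
- The top camera's median height over the top pot's rim was 148.4 mm, against 150 mm expected. That reading includes some points inside the mouth and is within the 2 mm calibration.
- The slope fitted to the same points was under 0.5° in each direction.
- The stamp, tile, rib and tool look to be where they started, and the gripper is clear of everything.
- No check failed or disagreed.

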